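Show the inline filter to the service desk's phone camera

ROBOT

A 6-joint arm with a two-finger parallel gripper is mounted at the origin on the work surface. World frame = base frame: x ahead of the robot, y to its left, z up, the work surface at z = 0. Lengths are in m, angles in degrees, forces in N, time in s.
With the tool pointing down it reaches from about 0.35 to 1 m from the base axis. Payload 7.1 kg.
Tool frame: the origin (TCP) lies at the very end of the fingers, on their centre line; the grasp point (between the pads) lies 19 mm behind it; y points along the fingers, x is the direction in which the jaws open and shut, and the axes are right-handed (so a half turn about y gives the same grasp; the last joint's range is limited). The gripper opens to 85 mm and grips with 20 to 120 N. Pads are 22 mm wide; open, the fingers measure 114 mm over their backs; the gripper's body (76 mm by 85 mm) begins 54 mm behind the grasp point. The pads swing forward as they close: fully open they stand 13 mm farther back than shut.
Start: joints at [-68.583, 24.242, 93.386, -0, 62.372, -1.089], TCP at [0.239, -0.577, 0.231] pointing down, gripper open.
Joint ranges: [-172.04, 172.04], [-51.8, 120.97], [4.93, 147.93], [-75.15, 255.16], [6.16, 154.13], [-145.62, 145.62]. Speed limits (degrees/s): [136.94, 136.94, 172.46, 180, 180, 180].

INTERFACE

Orientations are given as a 3x3 rotation matrix whose columns are the frame's x, y, z axes.
In Python, from cell import env gives the robot as it stands. The module is installed in compiled form; this text tells all that it offers.
- The arm moves only by the shell command python3 -m jog 'ROWS' [OPENING]. ROWS is JSON, a list of rows, each an object with "travel": the shift along the tool's x, y, z in mm, a list of three; "roll": the turn about the tool's y in rad. A call has 1 to 10 rows; each row is the pose to reach, as a shift and turn from the pose commanded when the call began, along the tool's axes at that moment; what a row does not reach only later rows make up. A row lasts 1/12 s, in which the tool goes at most 41.7 mm and 7.16 degrees, less where a joint would pass 70% of its speed; a pose out of reach is approached as far as the arm can. A call with a gripper value outside its range is refused whole. OPENING is the opening, from -1 (shut) to 1 (fully open), set as the call begins (- or left out, the last holds). The fingers move at their own pace and stop on an object; the grip force is fixed at half the most. Time passes only in rows, so rows that repeat a pose let the fingers close. It gives the time, the measured TCP pose, the force and the opening at its end, in the units of the state.
- env.get_obs(): the state, without advancing time (a new reading comes with each control period).
- env.snapshot(name): name is "side" or "top"; returns the picture (384x512x3 uint8, blue, green, red); there is no depth.
- env.camera_params(name): a dict with "fx", "fy", "cx", "cy" (pixels), "R" (3x3) and "t" (3): a world point X has camera coordinates R X + t. Camera axes: x right, y down, z forward; pixel columns grow to the right and rows downward; lengths in m; the calibration is good to about 2 mm. A picture is of the moment at which its call begins. camera_params takes no time and is no camera call.
- env.hand_in(): hands the job in, once; it reports no verdict.
The state is a dict: "time_s": time; "q": joint angles; "dq": joint speeds; "joint_efforts": joint torques, N m; "tcp_pos": TCP position; "tcp_rot": TCP orientation; "contact_force": force on the tool from outside, world axes, zero at the start; "ft_torque": the same for the moment, N m; "opening": finger opening in m.
Only numpy, scipy, OpenCV 4.12 (cv2) and the standard library are available. Lean on these libraries where they do the work, as an engineer would, in place of code of your own. Each camera call takes 0.05 s, during which the arm holds its last target.

TASK

The service desk on the phone wants to see the inlet end of one of the two inline filters in the water purifier: the filter that has a hexagonal nut on one end. First take the ring wrench off the filters and lay it flat on the rubber mat, without dropping it; then lift the filter out of its clips and hold it up to the phone, nut end facing the lens, pointing straight into it and centred on it, with its tip about 12 cm from the lens. Finish while still holding it there, still and free of everything but the gripper; leave the other filter in its clips, do not touch the phone or its tripod, and do not disturb the cups, teacup, coaster or ladle.

Things in the scene. Friction and masses are not known exactly. Their poses are not given: they have to be found in the camera images.
- nut_filter: filter to show: white, inline, 50 mm cylinder along its own y, 240 mm long: body y = -95 to +95 mm, bare 15 mm stub at the -y end, hexagonal nut (36 mm over corners, y = 97 to 115) and a stub to y = +125 at the +y (inlet) end. About 0.3 kg. Origin under the middle, 25 mm off the axis; it may roll about y, so use its two points. Lies loose in two open clips of either row; lifts straight up
- nut_filter_middle (a point): the point on nut_filter's axis in the middle of its body, 75 mm above the counter at the start, near its balance point: grip here across the 50 mm cylinder, between the two clips (nearest 57 mm either side along the filter)
- nut_filter_tip (a point): the point on nut_filter's axis at the very end of the stub at the nut end, 125 mm from nut_filter_middle along its +y axis
- plain_filter: the other inline filter: same cylinder, 50 mm in diameter and 230 mm long, no nut, a bare stub at both ends; lies parallel to nut_filter, 95 mm from it between axes, in the other clip row. Origin on the underside below the middle. Not to be taken out
- wrench: membrane-housing ring wrench, flat black plastic, 10 mm thick, lying flat and loose across both filters, underside 100 mm above the counter: ring 94 mm outside, 70 mm inside, centred at x = -50 mm; straight handle 26 mm wide along +x, ending at x = +113 mm. About 0.12 kg. Origin on the underside at the handle's root
- wrench_handle (a point): point in the middle of the wrench's handle thickness, 25 mm along +x from its origin: grip here across the 26 mm width; balance point about 25 mm from here towards the ring
- ro_unit: grey reverse-osmosis unit, fixed: tray 340 (x) by 360 mm (y), edges 30 mm high; two rows of white open clips at x = -115 and -20 mm hold the filters along y (clip arms 75 mm high, 62 mm over their outsides); behind, membrane housing at x = 68 (top 90 mm high), then pump and control box (x = 105 to 166, to 150 mm high, red toggle switch). Origin under its centre; front (-x) faces the robot
- mat: black rubber tool mat, fixed on the counter, 190 mm (x) by 270 mm (y), 3 mm thick. Origin under its centre
- phone_stand: black tabletop tripod, fixed, legs within 62 mm of its upright, ball head at 150 mm height; carries the phone (75 mm wide, 155 mm tall, 9 mm thick, upright, its back with the lens towards the robot's side). Origin on the counter under the upright; at yaw 0 the phone looks to -x
- lens (a point): the phone's camera lens, on the phone's middle line, 38 mm below its top edge, about 280 mm above the counter; the lens looks along the -x axis of this frame, aslant downwards by 0.1 to 0.4 rad; y is level, z runs up the phone
- cup1: clear acrylic cup, 72 mm across, 88 mm high, first of three in a row to the left of the mat; not to be disturbed. Origin under its centre
- cup2: second clear acrylic cup of the row, same size
- cup3: third clear acrylic cup of the row, same size
- coaster: bamboo coaster, disc of 96 mm, 8 mm thick, on the counter under the teacup; not to be disturbed. Origin under its centre
- teacup: white ceramic teacup without handle, 72 mm across, 55 mm high, on the coaster; not to be disturbed. Origin under its centre
- ladle: aluminium ladle lying to the right of the unit, bowl 84 mm across and 30 mm high, handle 220 mm long along its -x; not to be disturbed. Origin under the bowl's centre

How it is judged:
By the outcome, as a careful person would: the job done as asked, in the order asked, and still so for the second after the job is handed in, while the arm keeps its last pose, push and grip.
It also fails if it takes over 59 s, if anything falls off the work surface, if the arm or the gripper's body presses on something with over 40 N, if the wrist force passes 120 N, or if a joint passes its speed limit or range.

## Working session

There is one attempt and no reset: what is moved stays moved. The work goes in short steps, Python scripts to look and compute and a shell command to move; the robot and the scene stay as the last step left them, time stands still between calls to the robot, and variables do not carry over. Pictures are saved under pics/ and viewed, and the job is handed in when it is done.

```bash
mkdir -p pics; cat > h.py <<'E'
import numpy as np, cv2
from cell import env
def snap(n,f):
    im=env.snapshot(n); cv2.imwrite('pics/'+f,im); return im
def proj(n,X):
    c=env.camera_params(n); p=np.array(c['R'])@np.array(X,float)+np.array(c['t']); return np.array([c['fx']*p[0]/p[2]+c['cx'],c['fy']*p[1]/p[2]+c['cy']])
def ray(n,u,v):
    c=env.camera_params(n);R=np.array(c['R']);t=np.array(c['t'])
    d=R.T@np.array([(u-c['cx'])/c['fx'],(v-c['cy'])/c['fy'],1]); return -R.T@t,d/np.linalg.norm(d)
def atz(n,u,v,z):
    o,d=ray(n,u,v); return o+d*(z-o[2])/d[2]
def tri(a,b):
    o1,d1=ray('top',*a);o2,d2=ray('side',*b)
    A=np.array([d1,-d2]).T; s=np.linalg.lstsq(A,o2-o1,rcond=None)[0]
    p,q=o1+d1*s[0],o2+d2*s[1]; return (p+q)/2,np.linalg.norm(p-q)
def st():
    o=env.get_obs(); print(o['time_s'],np.round(o['tcp_pos'],4),np.round(o['q'],1),np.round(o['contact_force'],1),o['opening']);print(np.round(o['tcp_rot'],3)); return o
E
python3 - <<'E'
from h import *
st()
for n in('top','side'):
    im=snap(n,n+'0.png'); c=env.camera_params(n); print(n,c['fx'],c['cx'],c['cy'],ray(n,256,192))
E
```

```text
0.0 [ 0.239  -0.5769  0.2305] [-68.6  24.3  93.4   0.   62.4  -1.1] [ 0.5 -0.2  0.2] 0.0854616233987368
[[ 0.383 -0.001  0.924]
 [-0.924  0.001  0.383]
 [-0.002 -1.     0.   ]]
top 381.440937640904 256.78921182822785 192.56992843685984 (array([0.48403242, 0.01347717, 1.46753378]), array([ 0.04594569, -0.00949864, -0.99889878]))
side 490.0823612484629 253.855701055898 188.93337248243452 (array([ 0.3491338 , -1.31321571,  1.42582105]), array([ 0.12339916,  0.71558803, -0.68753649]))
```

View pics/top0.png

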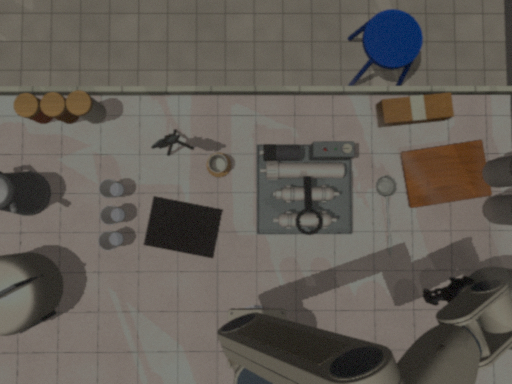

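View pics/side0.png

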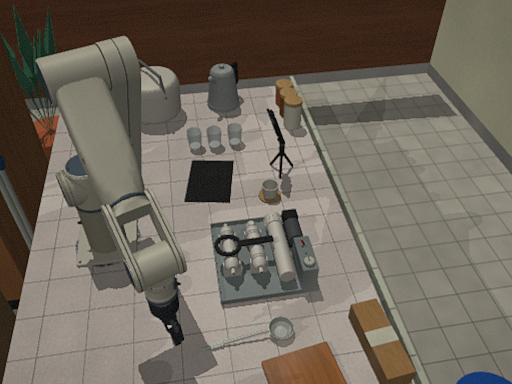

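```bash
python3 - <<'E'
import cv2
a=cv2.imread('pics/top0.png')[130:245,235:365]; cv2.imwrite('pics/t0z.png',cv2.resize(a,None,fx=5,fy=5,interpolation=cv2.INTER_CUBIC))
a=cv2.imread('pics/side0.png')[195:315,195:335]; cv2.imwrite('pics/s0z.png',cv2.resize(a,None,fx=5,fy=5,interpolation=cv2.INTER_CUBIC))
a=cv2.imread('pics/side0.png')[90:210,180:320]; cv2.imwrite('pics/s0p.png',cv2.resize(a,None,fx=5,fy=5,interpolation=cv2.INTER_CUBIC))
a=cv2.imread('pics/top0.png')[120:265,95:245]; cv2.imwrite('pics/t0p.png',cv2.resize(a,None,fx=4,fy=4,interpolation=cv2.INTER_CUBIC))
E
```

```text
(no output)
```

View pics/t0z.png

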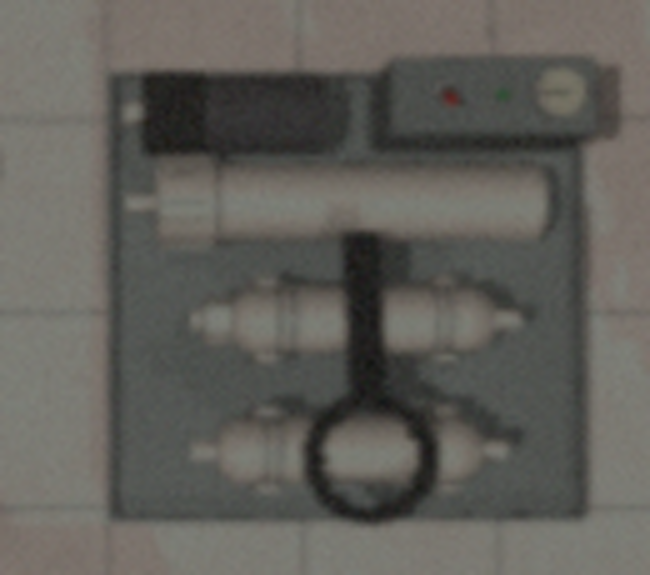

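View pics/s0z.png

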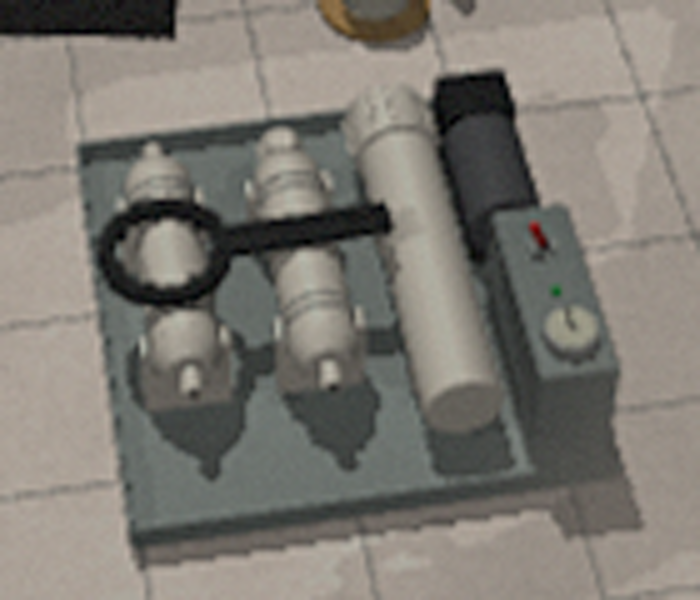

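View pics/s0p.png

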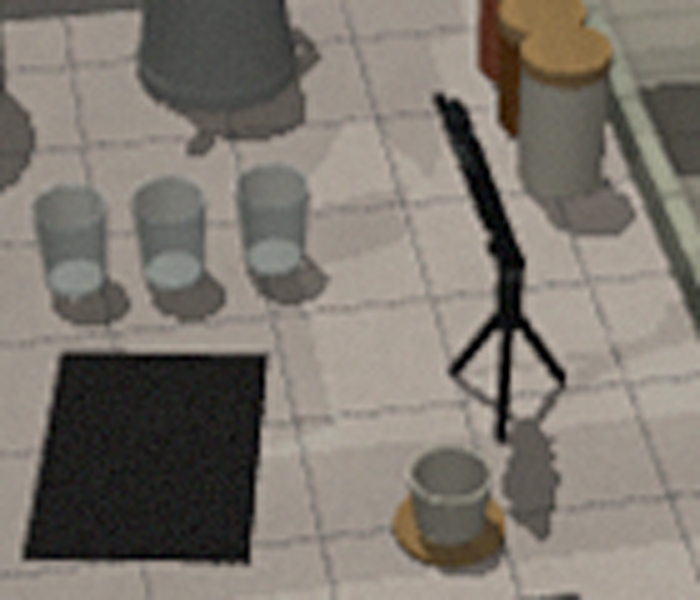

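View pics/t0p.png

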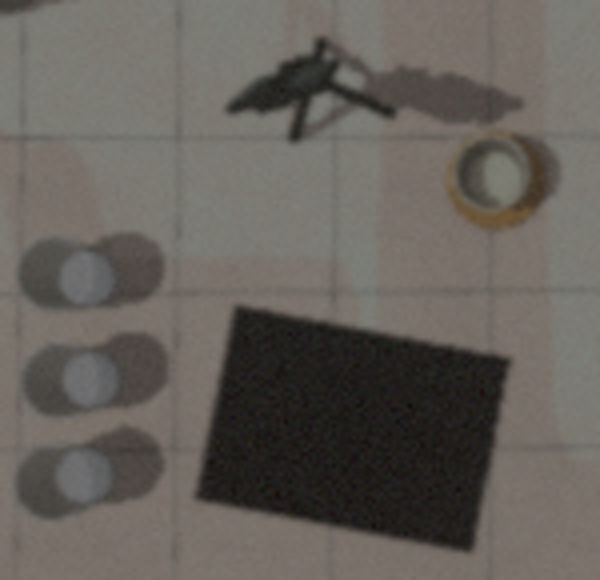

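```bash
python3 - <<'E'
from h import *
z=lambda x,y:(235+x/5-.4,130+y/5-.4)
T=lambda x,y,h:atz('top',*z(x,y),h).round(4)
print('tray',[T(x,y,.03) for x,y in((112,74),(112,517),(583,515))])
print('plain stubs',T(195,451,.075),T(505,450,.075))
print('nut stubs',T(192,320,.075),T(520,320,.075))
print('ring c',T(371,458,.11),'handle end',T(360,235,.11),'handle 300',T(362,300,.11),T(366,380,.11), 'ring L/R',T(305,458,.11),T(438,458,.11))
print('box',T(388,62,.15),T(600,62,.15),T(385,138,.15),T(598,135,.15),'dial',T(560,92,.15))
p=lambda x,y:(95+x/4-.4,120+y/4-.4)
M=[atz('top',*p(*a),.003) for a in((236,305),(510,358),(472,550),(197,497))]
print('mat',np.round(M,4),np.mean(M,0)); print([np.linalg.norm(M[i]-M[i-1]) for i in range(4)])
s=lambda x,y:(195+x/5-.4,195+y/5-.4)
print('tri nutR stub',tri(z(520,320),s(330,378)),'plain R',tri(z(505,450),s(190,378)),'nutL',tri(z(192,320),s(280,130)),'plainL',tri(z(195,451),s(150,145)))
print('ring',tri(z(371,458),s(164,252)))
E
```

```text
tray [array([ 0.7309, -0.0047,  0.03  ]), array([ 0.396 , -0.0033,  0.03  ]), array([ 0.3958, -0.3581,  0.03  ])]
plain stubs [ 0.4464 -0.0635  0.075 ] [ 0.4461 -0.29    0.075 ]
nut stubs [ 0.542  -0.0619  0.075 ] [ 0.5411 -0.3023  0.075 ]
ring c [ 0.4418 -0.1868  0.11  ] handle end [ 0.6009 -0.1805  0.11  ] handle 300 [ 0.5544 -0.1815  0.11  ] [ 0.4973 -0.1838  0.11  ] ring L/R [ 0.442  -0.1398  0.11  ] [ 0.4416 -0.2345  0.11  ]
box [ 0.7183 -0.1956  0.15  ] [ 0.718  -0.3438  0.15  ] [ 0.6651 -0.1929  0.15  ] [ 0.6668 -0.3416  0.15  ] dial [ 0.697  -0.3155  0.15  ]
mat [[0.5381 0.3918 0.003 ]
 [0.4863 0.1297 0.003 ]
 [0.3037 0.1659 0.003 ]
 [0.3553 0.4274 0.003 ]] [0.42084964 0.27873322 0.003     ]
[np.float64(0.18618869062743537), np.float64(0.26717772652774885), np.float64(0.18610105544661648), np.float64(0.26655083636129845)]
tri nutR stub (array([ 0.54038091, -0.30040842,  0.08323937]), np.float64(0.000773477091085047)) plain R (array([ 0.44605899, -0.28736258,  0.08706433]), np.float64(0.0007889390079233972)) nutL (array([ 0.5431248 , -0.06183746,  0.07855519]), np.float64(0.0025581752150083334)) plainL (array([ 0.44619706, -0.06312492,  0.0810733 ]), np.float64(0.0007687555807124343))
ring (array([ 0.44146031, -0.18769208,  0.10374652]), np.float64(0.00034904254600543773))
```

```bash
python3 - <<'E'
import cv2
a=cv2.imread('pics/top0.png')[120:160,140:205]; a=cv2.convertScaleAbs(a,alpha=1.6);cv2.imwrite('pics/tph.png',cv2.resize(a,None,fx=12,fy=12,interpolation=cv2.INTER_CUBIC))
a=cv2.imread('pics/side0.png')[103:183,255:300]; a=cv2.convertScaleAbs(a,alpha=1.6);cv2.imwrite('pics/sph.png',cv2.resize(a,None,fx=7,fy=7,interpolation=cv2.INTER_CUBIC))
E
```

```text
(no output)
```

View pics/tph.png

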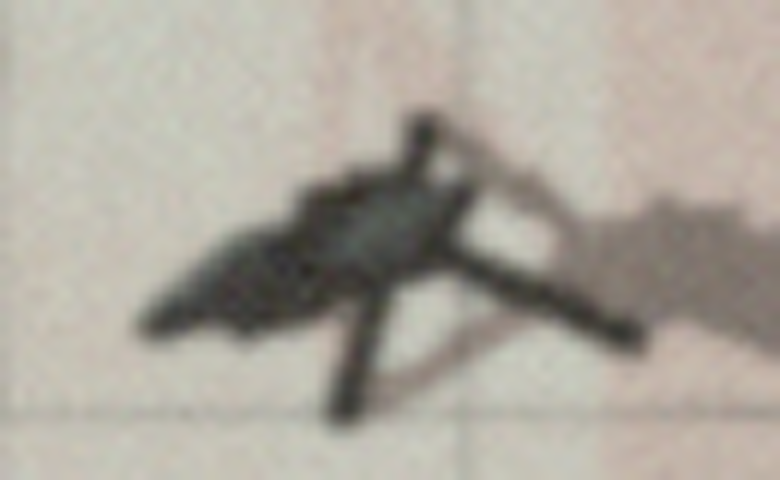

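View pics/sph.png

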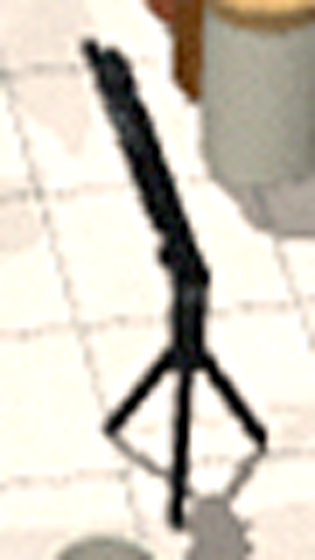

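```bash
cat > ph.py <<'E'
from h import *
from scipy.optimize import differential_evolution, minimize
F=lambda x,y:atz('top',140+x/12-.46,120+y/12-.46,.004)
feet=np.array([F(425,122),F(342,415),F(640,340)]); print(feet.round(4))
S=lambda x,y:atz('side',255+x/7-.43,103+y/7-.43,.004)
sf=np.array([S(112,430),S(178,522),S(262,440)]);print(sf.round(4))
c=feet.mean(0); print('centre',c,'r',np.linalg.norm(feet-c,axis=1),np.degrees(np.arctan2(*(feet-c)[:,1::-1].T)), 'side c',sf.mean(0),np.degrees(np.arctan2(*(sf-sf.mean(0))[:,1::-1].T)))
SS=8
def obs(n,roi):
    x0,y0,x1,y1=roi; g=cv2.cvtColor(cv2.imread(f'pics/{n}0.png'),cv2.COLOR_BGR2GRAY)[y0:y1,x0:x1].astype(float)
    bg=np.percentile(g,70); dk=np.percentile(g,2 if n=='top' else 2); return np.clip((bg-g)/(bg-dk),0,1)
def render(n,roi,X):
    x0,y0,x1,y1=roi
    uv=np.array([proj(n,p) for p in X]); uv=(uv-[x0,y0]+.5)*SS
    m=np.zeros(((y1-y0)*SS,(x1-x0)*SS),np.uint8); h=cv2.convexHull(uv.astype(np.float32)).reshape(-1,2)
    cv2.fillConvexPoly(m,np.round(h*16).astype(np.int32),1,shift=4)
    return cv2.resize(m.astype(np.float32),(x1-x0,y1-y0),interpolation=cv2.INTER_AREA)
def frame(yaw,t):
    l=np.array([-np.cos(yaw)*np.cos(t),-np.sin(yaw)*np.cos(t),-np.sin(t)]); x=-l
    y=np.array([-np.sin(yaw),np.cos(yaw),0]); return np.array([x,y,np.cross(x,y)]).T
def box(p):
    R=frame(p[3],p[4]); L=p[:3]
    return [L+R@np.array([a,b,d]) for a in(0,.009) for b in(-.0375,.0375) for d in(.038,-.117)]
R1=(145,122,185,152);R2=(260,105,290,150)
O1=obs('top',R1);O2=obs('side',R2)
W1=np.ones_like(O1);W2=np.ones_like(O2)
# mask legs in top
def blank(W,roi,n,a,b,r):
    m=np.zeros(W.shape,np.uint8);q=[tuple(int(v) for v in np.round(np.array(k)-[roi[0],roi[1]])) for k in (a,b)]
    cv2.line(m,*q,1,r); W[m>0]=0
cc=proj('top',[c[0],c[1],.1])
for f in feet: blank(W1,R1,'top',proj('top',f),cc,4)
W1[:, :][O1*0>1]=0
W2[139-105:,:]=0
def cost(p):
    X=box(p); return (W1*np.abs(render('top',R1,X)-O1)).sum()+(W2*np.abs(render('side',R2,X)-O2)).sum()+abs(p[2]-.28)*200
if __name__=='__main__':
    for s in range(3):
        r=differential_evolution(cost,[(c[0]-.09,c[0]+.06),(c[1]-.09,c[1]+.09),(.26,.30),(-1.2,1.2),(.05,.45)],seed=s,maxiter=60,popsize=12,polish=False)
        print(r.fun,r.x.round(4),np.degrees(r.x[3:]).round(1))
    X=box(r.x)
    for n,roi,O in(('top',R1,O1),('side',R2,O2)):
        m=render(n,roi,X); v=np.dstack([O*255,m*255,m*0]).astype(np.uint8); cv2.imwrite(f'pics/fit_{n}.png',cv2.resize(v,None,fx=10,fy=10,interpolation=cv2.INTER_NEAREST))
E
python3 ph.py
```

```text
[[0.7932 0.3114 0.004 ]
 [0.6985 0.3374 0.004 ]
 [0.7225 0.2421 0.004 ]]
[[0.6998 0.3359 0.004 ]
 [0.7234 0.2419 0.004 ]
 [0.7924 0.31   0.004 ]]
centre [0.73805378 0.29699006 0.004     ] r [0.05698885 0.05657732 0.05702273] [  14.63882707  134.36071484 -105.85782413] side c [0.73853414 0.29592139 0.004     ] [ 134.10787802 -105.65415662   14.64513679]Traceback (most recent call last):
  File "ph.py", line 39, in <module>
    r=differential_evolution(cost,[(c[0]-.09,c[0]+.06),(c[1]-.09,c[1]+.09),(.26,.30),(-1.2,1.2),(.05,.45)],seed=s,maxiter=60,popsize=12,polish=False)
    return fun(*args, **kwargs)
    ret = solver.solve()
    next(self)
    ~~~~^^^^^^
    energy = self.func(parameters)
    return self.f(x, *self.args)
           ~~~~~~^^^^^^^^^^^^^^^
  File "ph.py", line 36, in cost
    X=box(p); return (W1*np.abs(render('top',R1,X)-O1)).sum()+(W2*np.abs(render('side',R2,X)-O2)).sum()+abs(p[2]-.28)*200
                                                                         ~~~~~~^^^^^^^^^^^^^
  File "ph.py", line 14, in render
    uv=np.array([proj(n,p) for p in X]); uv=(uv-[x0,y0]+.5)*SS
                 ~~~~^^^^^
  File "h.py", line 6, in proj
    c=env.camera_params(n); p=np.array(c['R'])@np.array(X,float)+np.array(c['t']); return np.array([c['fx']*p[0]/p[2]+c['cx'],c['fy']*p[1]/p[2]+c['cy']])
ValueError: time passes only in moves, steps and waits
```

```bash
python3 - <<'E'
s=open('h.py').read()
s=s.replace("def snap","_C={}\ndef cam(n):\n    if n not in _C: _C[n]=env.camera_params(n)\n    return _C[n]\ndef snap",1)
a,b=s.split("def proj",1); b=b.replace("env.camera_params(n)","cam(n)"); open('h.py','w').write(a+"def proj"+b)
E
time python3 ph.py
```

```text
[[0.7932 0.3114 0.004 ]
 [0.6985 0.3374 0.004 ]
 [0.7225 0.2421 0.004 ]]
[[0.6998 0.3359 0.004 ]
 [0.7234 0.2419 0.004 ]
 [0.7924 0.31   0.004 ]]
centre [0.73805378 0.29699006 0.004     ] r [0.05698885 0.05657732 0.05702273] [  14.63882707  134.36071484 -105.85782413] side c [0.73853414 0.29592139 0.004     ] [ 134.10787802 -105.65415662   14.64513679]
247.74375400777285 [0.6909 0.2832 0.2766 0.1983 0.3326] [11.4 19.1]
247.77099336242821 [0.6902 0.2827 0.2792 0.1871 0.3349] [10.7 19.2]
247.69310771094632 [0.6899 0.2833 0.2794 0.1982 0.3356] [11.4 19.2]
real	0m7.055s
user	0m6.553s
sys	0m0.168s
```

View pics/fit_top.png

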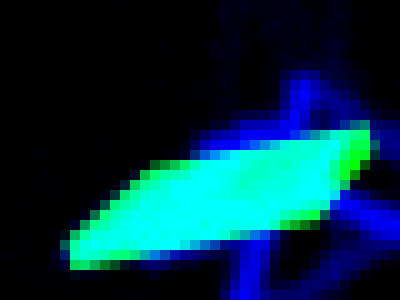

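View pics/fit_side.png

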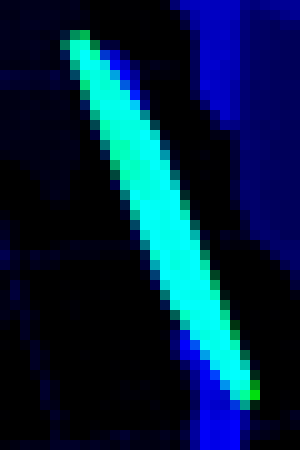

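```bash
cat > ph2.py <<'E'
from ph import *
W2[:22,17:]=0; W2[:32,22:]=0   # jar
def box(p):
    R=frame(p[3],p[4]); L=p[:3]; r=.009; out=[]
    for a in(0,.009):
        for sb in(-1,1):
            for cd,sd in((.038,1),(-.117,-1)):
                for th in np.radians([0,30,60,90]):
                    out.append(L+R@np.array([a,sb*(.0375-r+r*np.cos(th)),cd-sd*r+sd*r*np.sin(th)]))
    return out
def cost(p,a=1):
    X=box(p); return (W1*np.abs(render('top',R1,X)-O1)**2).sum()+(W2*np.abs(render('side',R2,X)-O2)**2).sum()
for yaw in (None,.10,.15,.20,.2555,.30,.35):
    b=[(c[0]-.09,c[0]+.0),(c[1]-.05,c[1]+.05),(.26,.30),(-.2,.7) if yaw is None else (yaw-1e-4,yaw+1e-4),(.05,.45)]
    r=differential_evolution(cost,b,seed=1,maxiter=50,popsize=10,polish=False)
    u=frame(r.x[3],0).T@(r.x[:3]-[*c[:2],0]); print(round(r.fun,2),r.x.round(4),'rel stand',u.round(4))
E
python3 ph2.py | tail -7
```

```text
46.57 [0.6896 0.2835 0.281  0.2169 0.3359] rel stand [-0.0502 -0.0028  0.281 ]
75.77 [0.688  0.2808 0.2854 0.1    0.3227] rel stand [-0.0514 -0.0111  0.2854]
55.95 [0.6893 0.2828 0.2816 0.1501 0.3294] rel stand [-0.0503 -0.0068  0.2816]
46.73 [0.6895 0.2838 0.2809 0.1999 0.3379] rel stand [-0.0502 -0.0033  0.2809]
49.16 [0.6899 0.2839 0.2818 0.2555 0.3467] rel stand [-0.0499 -0.0005  0.2818]
54.74 [0.6899 0.2817 0.2846 0.3001 0.3529] rel stand [-0.0506 -0.0004  0.2846]
61.56 [0.692  0.2798 0.2847 0.35   0.3534] rel stand [-0.0492 -0.0004  0.2847]
```

```bash
cat >> h.py <<'E'
def go(x,y,z,psi=None):
    o=env.get_obs();R=np.array(o['tcp_rot']);d=np.array([x,y,z])-o['tcp_pos']
    cur=np.degrees(np.arctan2(R[1,0],R[0,0])); 
    dp=0 if psi is None else (psi-cur+180)%360-180
    print('travel',(R.T@d*1000).round(1).tolist(),'roll',round(-np.radians(dp),4),'cur psi',cur.round(2),'rows>=',round(np.linalg.norm(d)*1000/41.7,1),'q6',round(o['q'][5],1))
E
python3 -c "
from h import *
go(.4996,-.185,.2,-87.7)"
```

```text
travel [-262.3, 31.0, 390.7] roll 0.3527 cur psi -67.49 rows>= 11.3 q6 -1.1
```

```bash
python3 -m jog '[{"travel":[-20,0,30],"roll":0.1},{"travel":[-48,0,70],"roll":0.2},{"travel":[-74,5,110],"roll":0.3},{"travel":[-100,10,149],"roll":0.353},{"travel":[-127,15,190],"roll":0.353},{"travel":[-154,20,230],"roll":0.353},{"travel":[-181,25,270],"roll":0.353},{"travel":[-208,31,310],"roll":0.353},{"travel":[-235,31,350],"roll":0.353},{"travel":[-252,31,375],"roll":0.353}]' 1; python3 -c "
from h import *
st();go(.4996,-.185,.150,-87.7)"
```

```text
time_s: 0.93
tcp_pos: [0.4664, -0.2342, 0.2013]
tcp_rot: [[0.04, -0.001, 0.999], [-0.999, 0.0, 0.04], [-0.0, -1.0, -0.001]]
contact_force: [0.1, -0.5, 0.2]
opening: 0.0856
0.9333 [ 0.4664 -0.2342  0.2013] [-28.   17.9 107.8  -0.   54.4  59.8] [ 0.1 -0.5  0.2] 0.08564703466271657
[[ 0.04  -0.001  0.999]
 [-0.999  0.     0.04 ]
 [-0.    -1.    -0.001]]
travel [-47.8, 51.3, 35.2] roll -0.0005 cur psi -87.73 rows>= 1.9 q6 59.8
```

```bash
python3 -m jog '[{"travel":[-30,20,15],"roll":0},{"travel":[-38,45,18],"roll":0},{"travel":[-38,50,18],"roll":0},{"travel":[-38,50,18],"roll":0},{"travel":[-38,50,18],"roll":0}]' 1; python3 -c "
from h import *
st();go(.4996,-.185,.100,-87.7);snap('top','t1.png')
a=snap('side','s1.png')[190:310,190:340];cv2.imwrite('pics/s1z.png',cv2.resize(a,None,fx=5,fy=5,interpolation=2))
"
```

```text
time_s: 1.35
tcp_pos: [0.4822, -0.1983, 0.152]
tcp_rot: [[0.039, -0.001, 0.999], [-0.999, 0.0, 0.039], [-0.0, -1.0, -0.001]]
contact_force: [-0.6, -0.2, 1.1]
opening: 0.0854
1.35 [ 0.4822 -0.1983  0.152 ] [-23.6  22.1 109.7  -0.   48.2  64.1] [-0.6 -0.2  1.1] 0.08540703142461527
[[ 0.039 -0.001  0.999]
 [-0.999  0.     0.039]
 [-0.    -1.    -0.001]]
travel [-12.5, 52.0, 17.9] roll -0.0008 cur psi -87.74 rows>= 1.4 q6 64.1
```

View pics/s1z.png

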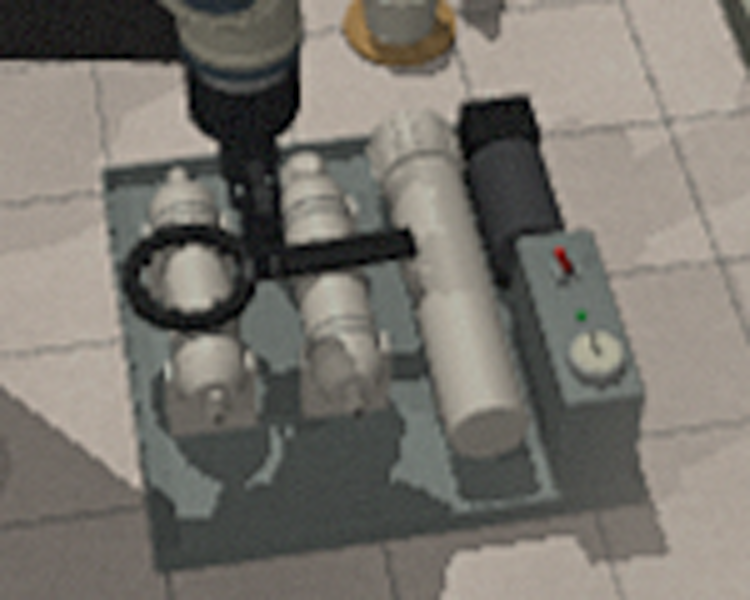

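```bash
python3 -m jog '[{"travel":[-12,5,17.5],"roll":0},{"travel":[-12.5,30,17.9],"roll":0},{"travel":[-12.5,45,17.9],"roll":0},{"travel":[-12.5,53,17.9],"roll":0},{"travel":[-12.5,53,17.9],"roll":0},{"travel":[-12.5,53,17.9],"roll":0}]' 1; python3 -m jog '[{"travel":[0,0,0]},{"travel":[0,0,0]},{"travel":[0,0,0]},{"travel":[0,0,0]},{"travel":[0,0,0]},{"travel":[0,0,0]}]' -1;  python3 -c "
from h import *
st()
a=snap('side','s2.png')[190:310,190:340];cv2.imwrite('pics/s2z.png',cv2.resize(a,None,fx=5,fy=5,interpolation=2))
"
```

```text
time_s: 1.95
tcp_pos: [0.4999, -0.1852, 0.0994]
tcp_rot: [[0.039, 0.0, 0.999], [-0.999, -0.0, 0.039], [0.0, -1.0, 0.0]]
contact_force: [-0.3, 0.3, 0.4]
opening: 0.0853
1.95 [ 0.4999 -0.1852  0.0994] [-21.6  27.8 109.7  -0.   42.4  66.2] [-0.3  0.3  0.4] 0.08534892192318543
[[ 0.039  0.     0.999]
 [-0.999 -0.     0.039]
 [ 0.    -1.     0.   ]]invalid input at $[0]: expected keys travel, roll
```

View pics/s2z.png

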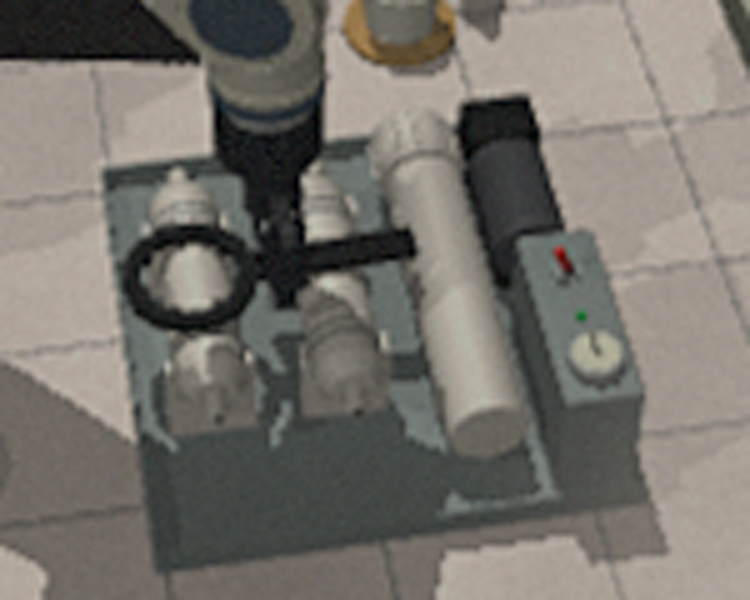

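```bash
python3 -m jog '[{"travel":[0,0,0],"roll":0},{"travel":[0,0,0],"roll":0},{"travel":[0,0,0],"roll":0},{"travel":[0,0,0],"roll":0},{"travel":[0,0,0],"roll":0},{"travel":[0,0,0],"roll":0},{"travel":[0,0,0],"roll":0},{"travel":[0,0,0],"roll":0}]' -1;  python3 -c "
from h import *
st()
a=snap('side','s3.png')[190:310,190:340];cv2.imwrite('pics/s3z.png',cv2.resize(a,None,fx=5,fy=5,interpolation=2))
"
```

```text
time_s: 2.67
tcp_pos: [0.5004, -0.1843, 0.0994]
tcp_rot: [[0.04, 0.001, 0.999], [-0.999, -0.0, 0.04], [0.0, -1.0, 0.001]]
contact_force: [-0.9, 1.7, 6.1]
opening: 0.0244
2.6667 [ 0.5004 -0.1843  0.0994] [-21.5  27.8 109.7   0.   42.4  66.2] [-0.9  1.7  6.1] 0.024355489723582136
[[ 0.04   0.001  0.999]
 [-0.999 -0.     0.04 ]
 [ 0.    -1.     0.001]]
```

View pics/s3z.png

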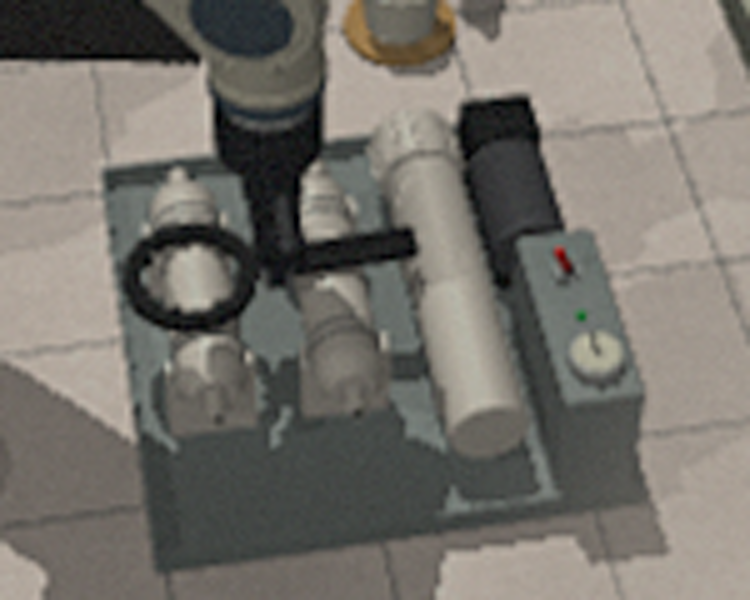

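```bash
python3 -m jog '[{"travel":[0,-4,0],"roll":0},{"travel":[0,-14,0],"roll":0},{"travel":[0,-35,0],"roll":0},{"travel":[0,-65,0],"roll":0},{"travel":[0,-85,0],"roll":0},{"travel":[0,-85,0],"roll":0}]' -1;  python3 -c "
from h import *
st()
a=snap('side','s4.png')[170:310,190:340];cv2.imwrite('pics/s4z.png',cv2.resize(a,None,fx=4,fy=4,interpolation=2))
import math
# mat long axis
M=np.array([[.5381,.3918],[.4863,.1297]]);print(math.degrees(math.atan2(*(M[0]-M[1])[::-1])))
"
```

```text
time_s: 3.22
tcp_pos: [0.5023, -0.1853, 0.1885]
tcp_rot: [[0.04, 0.007, 0.999], [-0.999, -0.003, 0.04], [0.003, -1.0, 0.007]]
contact_force: [0.5, 0.8, -0.2]
opening: 0.0242
3.2167 [ 0.5023 -0.1853  0.1885] [-21.5  19.9 107.   -0.   52.8  66.2] [ 0.5  0.8 -0.2] 0.024153643741814692
[[ 0.04   0.007  0.999]
 [-0.999 -0.003  0.04 ]
 [ 0.003 -1.     0.007]]
78.82044747893696
```

View pics/s4z.png

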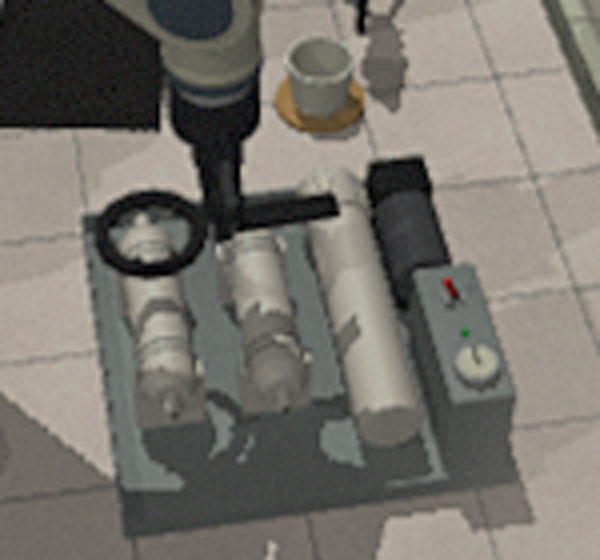

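```bash
python3 -c "
from h import *
go(.421,.279,.17,-11.2)"
```

```text
travel [-466.8, 15.2, -61.8] roll -1.3355 cur psi -87.72 rows>= 11.3 q6 66.2
```

```bash
python3 -m jog '[{"travel":[-10,0,0],"roll":-0.03},{"travel":[-30,0,-2],"roll":-0.1},{"travel":[-60,0,-6],"roll":-0.2},{"travel":[-95,0,-11],"roll":-0.31},{"travel":[-130,0,-16],"roll":-0.42},{"travel":[-165,0,-21],"roll":-0.53},{"travel":[-200,0,-26],"roll":-0.64},{"travel":[-235,0,-31],"roll":-0.75},{"travel":[-265,0,-35],"roll":-0.83},{"travel":[-280,0,-37],"roll":-0.87}]' -1;  python3 -c "
from h import *
st();go(.421,.279,.12,-11.2)
"
```

```text
time_s: 4.1
tcp_pos: [0.4492, 0.0969, 0.1824]
tcp_rot: [[0.794, -0.004, 0.608], [-0.608, -0.0, 0.794], [-0.003, -1.0, -0.002]]
contact_force: [0.0, -1.3, -1.0]
opening: 0.0243
4.1 [0.4492 0.0969 0.1824] [ 10.7  14.6 115.9   0.   49.7  48.1] [ 0.  -1.3 -1. ] 0.02431832003590546
[[ 0.794 -0.004  0.608]
 [-0.608 -0.     0.794]
 [-0.003 -1.    -0.002]]
travel [-132.9, 62.5, 127.6] roll -0.4578 cur psi -37.43 rows>= 4.7 q6 48.1
```

```bash
python3 -m jog '[{"travel":[-10,0,10],"roll":-0.06},{"travel":[-32,5,31],"roll":-0.15},{"travel":[-58,15,56],"roll":-0.25},{"travel":[-85,30,81],"roll":-0.34},{"travel":[-108,45,103],"roll":-0.42},{"travel":[-125,55,120],"roll":-0.458},{"travel":[-133,62,127.5],"roll":-0.458},{"travel":[-133,62,127.5],"roll":-0.458},{"travel":[-133,62,127.5],"roll":-0.458}]' -1;  python3 -c "
from h import *
st();go(.421,.279,.02,-11.2)
a=snap('side','s5.png')[80:240,150:330];cv2.imwrite('pics/s5z.png',cv2.resize(a,None,fx=4,fy=3.7,interpolation=2))
"
```

```text
time_s: 4.85
tcp_pos: [0.4237, 0.2758, 0.1207]
tcp_rot: [[0.98, -0.003, 0.2], [-0.2, -0.002, 0.98], [-0.002, -1.0, -0.002]]
contact_force: [0.6, 0.1, -1.4]
opening: 0.0242
4.85 [0.4237 0.2758 0.1207] [ 31.7  24.  112.5  -0.   43.7  43.3] [ 0.6  0.1 -1.4] 0.0242349946344604
[[ 0.98  -0.003  0.2  ]
 [-0.2   -0.002  0.98 ]
 [-0.002 -1.    -0.002]]
travel [-3.1, 100.7, 2.8] roll -0.0063 cur psi -11.56 rows>= 2.4 q6 43.3
```

View pics/s5z.png

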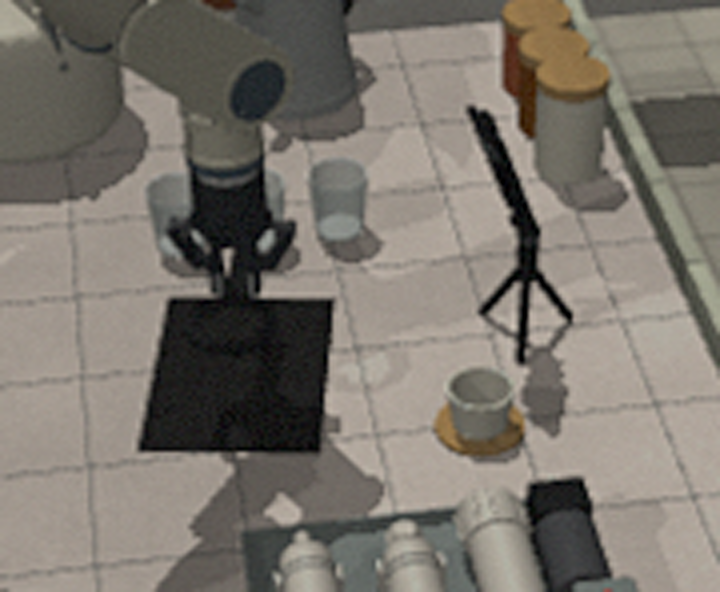

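```bash
python3 -m jog '[{"travel":[-3,15,3],"roll":0},{"travel":[-3,40,3],"roll":0},{"travel":[-3,70,3],"roll":0},{"travel":[-3,90,3],"roll":0},{"travel":[-3,103,3],"roll":0},{"travel":[-3,110,3],"roll":0},{"travel":[-3,112,3],"roll":0},{"travel":[-3,112,3],"roll":0}]' -1;  python3 -m jog '[{"travel":[0,2,0],"roll":0},{"travel":[0,3,0],"roll":0},{"travel":[0,4,0],"roll":0},{"travel":[0,4,0],"roll":0}]' -1
```

```text
time_s: 5.57
tcp_pos: [0.4231, 0.2791, 0.0101]
tcp_rot: [[0.979, 0.0, 0.203], [-0.203, -0.0, 0.979], [0.0, -1.0, -0.0]]
contact_force: [1.2, 0.5, -0.1]
opening: 0.0241
time_s: 5.9
tcp_pos: [0.423, 0.28, 0.0063]
tcp_rot: [[0.979, 0.001, 0.202], [-0.202, 0.0, 0.979], [0.001, -1.0, 0.001]]
contact_force: [-0.2, -0.5, -0.1]
opening: 0.0243
```

```bash
for i in 1; do python3 -m jog '[{"travel":[0,1,0],"roll":0},{"travel":[0,2,0],"roll":0},{"travel":[0,2,0],"roll":0}]' -1; python3 -m jog '[{"travel":[0,1,0],"roll":0},{"travel":[0,1,0],"roll":0}]' -1;python3 -m jog '[{"travel":[0,1,0],"roll":0},{"travel":[0,1,0],"roll":0}]' -1;done | grep -v rot
```

```text
time_s: 6.15
tcp_pos: [0.4227, 0.2798, 0.0038]
contact_force: [-0.3, 0.5, -0.8]
opening: 0.024
time_s: 6.32
tcp_pos: [0.4228, 0.2799, 0.0032]
contact_force: [-0.7, -0.1, 5.2]
opening: 0.0242
time_s: 6.48
tcp_pos: [0.4228, 0.2799, 0.0031]
contact_force: [-3.0, -2.8, 17.9]
opening: 0.0239
```

```bash
python3 -m jog '[{"travel":[0,-1,0],"roll":0},{"travel":[0,-1,0],"roll":0}]' -1;python3 -m jog '[{"travel":[0,0,0],"roll":0},{"travel":[0,0,0],"roll":0},{"travel":[0,0,0],"roll":0},{"travel":[0,0,0],"roll":0}]' 0.6; python3 -m jog '[{"travel":[0,-10,0],"roll":0},{"travel":[0,-40,0],"roll":0},{"travel":[0,-80,0],"roll":0},{"travel":[0,-120,0],"roll":0},{"travel":[0,-160,0],"roll":0},{"travel":[0,-190,0],"roll":0},{"travel":[0,-195,0],"roll":0}]' 0.5; python3 -c "
from h import *
st();go(.5415,-.189,.20,0)
a=snap('top','t6.png')[110:260,90:360];cv2.imwrite('pics/t6z.png',cv2.resize(a,None,fx=2.9,fy=2.9,interpolation=2))
a=snap('side','s6.png')[80:240,150:330];cv2.imwrite('pics/s6z.png',cv2.convertScaleAbs(cv2.resize(a,None,fx=4,fy=3.7,interpolation=2),alpha=2))
"
```

```text
time_s: 6.65
tcp_pos: [0.4229, 0.28, 0.0032]
tcp_rot: [[0.979, 0.001, 0.202], [-0.202, 0.0, 0.979], [0.001, -1.0, 0.0]]
contact_force: [0.1, 0.4, 2.5]
opening: 0.0243
time_s: 6.98
tcp_pos: [0.4226, 0.2798, 0.0027]
tcp_rot: [[0.979, -0.0, 0.202], [-0.202, -0.0, 0.979], [-0.0, -1.0, -0.0]]
contact_force: [0.4, 0.6, 0.3]
opening: 0.0681
time_s: 7.57
tcp_pos: [0.4252, 0.2814, 0.2041]
tcp_rot: [[0.979, 0.008, 0.202], [-0.202, 0.005, 0.979], [0.007, -1.0, 0.007]]
contact_force: [0.3, 0.5, -0.5]
opening: 0.0643
7.5667 [0.4252 0.2814 0.2041] [ 32.2  16.5 109.5   0.   53.5  43.8] [ 0.3  0.5 -0.5] 0.06432829010216826
[[ 0.979  0.008  0.202]
 [-0.202  0.005  0.979]
 [ 0.007 -1.     0.007]]
travel [208.7, 2.6, -437.3] roll -0.203 cur psi -11.63 rows>= 11.6 q6 43.8
```

View pics/s6z.png

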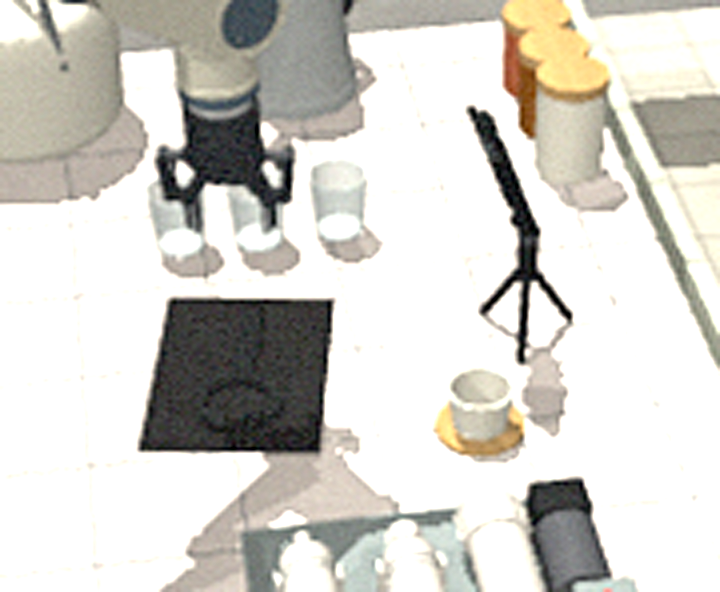

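View pics/t6z.png

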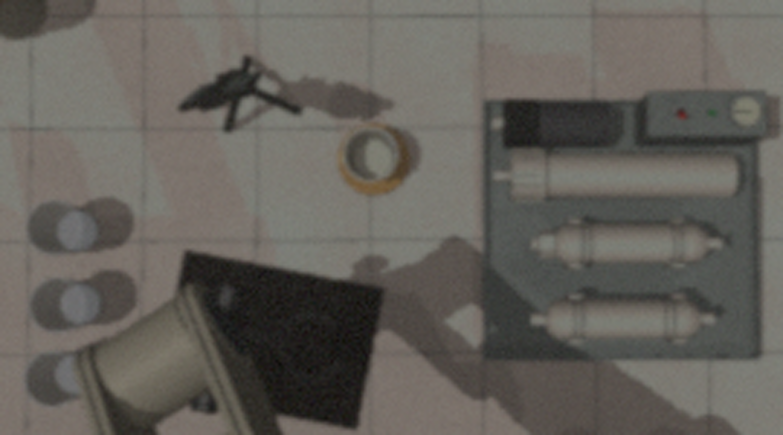

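```bash
python3 -c "
import cv2
a=cv2.imread('pics/t6.png')[180:230,268:345];cv2.imwrite('pics/t6y.png',cv2.convertScaleAbs(cv2.resize(a,None,fx=10,fy=10,interpolation=2),alpha=1.5))"
```

```text
(no output)
```

View pics/t6y.png

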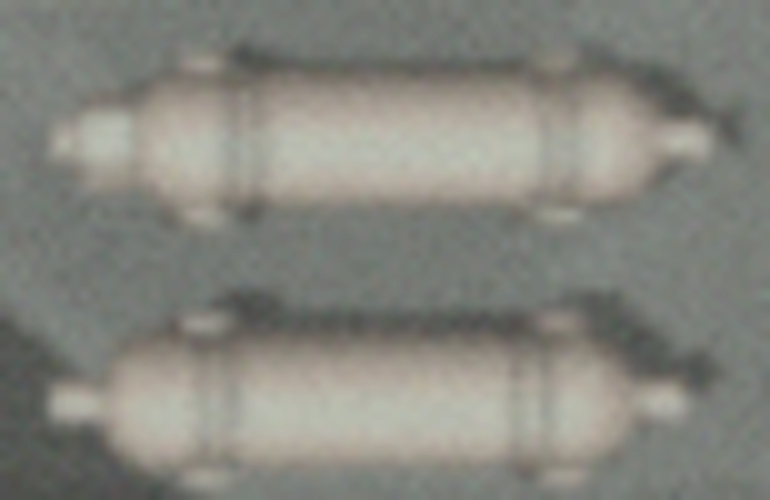

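```bash
python3 -c "
from h import *
a=atz('top',272.5,193.7,.075);b=atz('top',338.7,193.6,.075);print(a,b,(a+b)/2-[0,.0075,0])
print('clips',atz('top',268+23.2,180+6,.075),atz('top',268+55.5,180+6,.075),atz('top',268+23.2,180+22,.075))
go(.542,-.189,.20,0)"
```

```text
[ 0.54164054 -0.06006194  0.075     ] [ 0.54110215 -0.30268937  0.075     ] [ 0.54137134 -0.18887566  0.075     ]
clips [ 0.56959965 -0.12873187  0.075     ] [ 0.56918495 -0.24723033  0.075     ] [ 0.51102916 -0.12825032  0.075     ]
travel [210.6, -0.5, -435.8] roll -0.203 cur psi -11.63 rows>= 11.6 q6 43.8
```

```bash
python3 -m jog '[{"travel":[12,0,-25],"roll":-0.03},{"travel":[28,0,-58],"roll":-0.1},{"travel":[45,0,-93],"roll":-0.2},{"travel":[62,0,-128],"roll":-0.203},{"travel":[79,0,-163],"roll":-0.203},{"travel":[96,0,-199],"roll":-0.203},{"travel":[113,0,-234],"roll":-0.203},{"travel":[131,0,-271],"roll":-0.203},{"travel":[148,0,-306],"roll":-0.203},{"travel":[165,0,-341],"roll":-0.203}]' 0.5;python3 -c "
from h import *
st();go(.5415,-.188,.14,0)"
```

```text
time_s: 8.5
tcp_pos: [0.5144, -0.0893, 0.196]
tcp_rot: [[1.0, -0.003, 0.0], [-0.0, 0.001, 1.0], [-0.003, -1.0, 0.001]]
contact_force: [0.1, 0.4, -0.2]
opening: 0.064
8.5 [ 0.5144 -0.0893  0.196 ] [-11.2  18.4 107.9   0.   53.9 -11.1] [ 0.1  0.4 -0.2] 0.06402031085072175
[[ 1.    -0.003  0.   ]
 [-0.     0.001  1.   ]
 [-0.003 -1.     0.001]]
travel [27.4, 55.8, -98.7] roll -0.0003 cur psi -0.02 rows>= 2.8 q6 -11.1
```

```bash
python3 -m jog '[{"travel":[10,10,-35],"roll":0},{"travel":[20,25,-70],"roll":0},{"travel":[25,45,-88],"roll":0},{"travel":[25,54,-91],"roll":0},{"travel":[25,56,-91],"roll":0},{"travel":[25,56,-91],"roll":0},{"travel":[25,56,-91],"roll":0}]' 0.5;python3 -c "
from h import *
st();go(.5415,-.188,.056,0)
a=snap('side','s7.png')[170:310,190:340];cv2.imwrite('pics/s7z.png',cv2.resize(a,None,fx=4,fy=4,interpolation=2))"
```

```text
time_s: 9.08
tcp_pos: [0.54, -0.1772, 0.1415]
tcp_rot: [[1.0, -0.001, -0.001], [0.001, 0.001, 1.0], [-0.001, -1.0, 0.001]]
contact_force: [0.4, -0.3, -0.9]
opening: 0.064
9.0833 [ 0.54   -0.1772  0.1415] [-19.4  26.4 104.1   0.   49.5 -19.4] [ 0.4 -0.3 -0.9] 0.06399255993556925
[[ 1.    -0.001 -0.001]
 [ 0.001  0.001  1.   ]
 [-0.001 -1.     0.001]]
travel [1.6, 85.5, -10.8] roll 0.001 cur psi 0.06 rows>= 2.1 q6 -19.4
```

View pics/s7z.png

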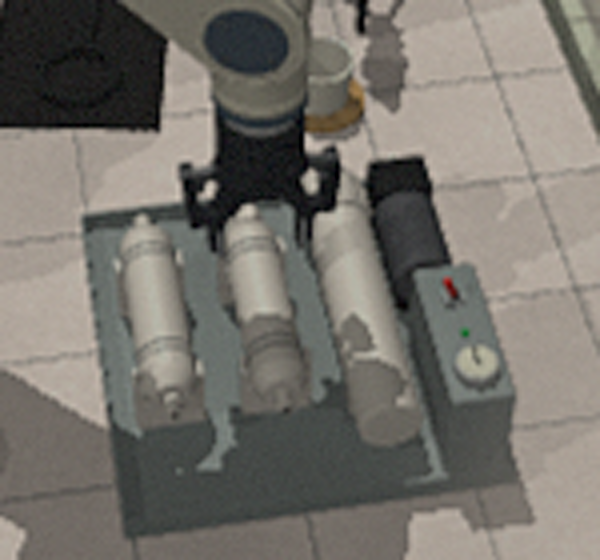

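```bash
python3 -m jog '[{"travel":[1.5,8,-10.8],"roll":0},{"travel":[1.5,25,-10.8],"roll":0},{"travel":[1.5,50,-10.8],"roll":0},{"travel":[1.5,72,-10.8],"roll":0},{"travel":[1.5,84,-10.8],"roll":0},{"travel":[1.5,88,-10.8],"roll":0},{"travel":[1.5,88,-10.8],"roll":0},{"travel":[1.5,88,-10.8],"roll":0}]' 0.5; python3 -m jog '[{"travel":[0,0,0],"roll":0},{"travel":[0,0,0],"roll":0},{"travel":[0,0,0],"roll":0},{"travel":[0,0,0],"roll":0},{"travel":[0,0,0],"roll":0}]' -1
```

```text
time_s: 9.8
tcp_pos: [0.5427, -0.1894, 0.0546]
tcp_rot: [[1.0, 0.001, -0.0], [0.0, -0.0, 1.0], [0.001, -1.0, -0.0]]
contact_force: [0.2, -0.2, 0.1]
opening: 0.064
time_s: 10.22
tcp_pos: [0.5429, -0.1896, 0.0554]
tcp_rot: [[1.0, 0.002, 0.0], [-0.0, -0.001, 1.0], [0.002, -1.0, -0.001]]
contact_force: [-0.8, 0.1, 5.9]
opening: 0.0488
```

```bash
python3 -m jog '[{"travel":[0,0,0],"roll":0},{"travel":[0,-5,0],"roll":0},{"travel":[0,-15,0],"roll":0},{"travel":[0,-35,0],"roll":0},{"travel":[0,-65,0],"roll":0},{"travel":[0,-95,0],"roll":0},{"travel":[0,-120,0],"roll":0},{"travel":[0,-135,0],"roll":0},{"travel":[0,-140,0],"roll":0},{"travel":[0,-140,0],"roll":0}]' -1;python3 -c "
from h import *
st();go(.578,-.333,.195,-60)
a=snap('side','s8.png')[130:330,180:380];cv2.imwrite('pics/s8z.png',cv2.resize(a,None,fx=3,fy=3,interpolation=2))"
```

```text
time_s: 11.05
tcp_pos: [0.5428, -0.1896, 0.1959]
tcp_rot: [[1.0, 0.003, -0.0], [0.0, -0.001, 1.0], [0.003, -1.0, -0.001]]
contact_force: [1.8, -1.1, -2.5]
opening: 0.0487
11.05 [ 0.5428 -0.1896  0.1959] [-20.4  22.5 101.6  -0.   55.7 -20.4] [ 1.8 -1.1 -2.5] 0.048721153382691125
[[ 1.     0.003 -0.   ]
 [ 0.    -0.001  1.   ]
 [ 0.003 -1.    -0.001]]
travel [35.1, 1.2, -143.4] roll 1.0473 cur psi 0.0 rows>= 3.5 q6 -20.4
```

View pics/s8z.png

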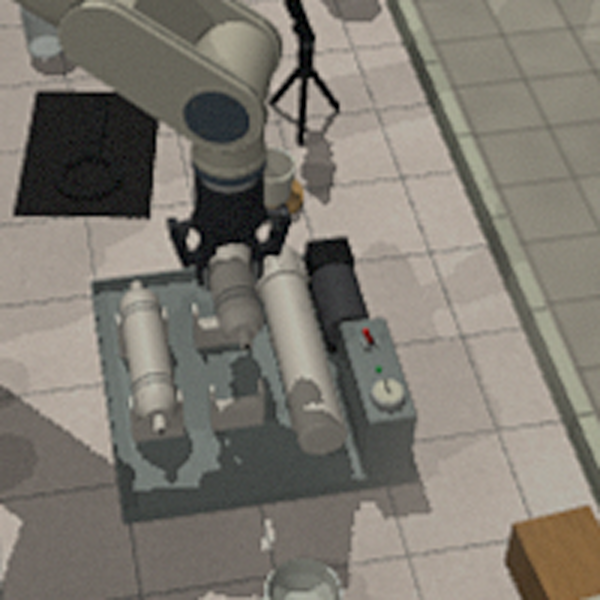

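```bash
python3 -m jog '[{"travel":[2,0,-10],"roll":0.06},{"travel":[6,0,-26],"roll":0.16},{"travel":[11,0,-44],"roll":0.28},{"travel":[16,0,-63],"roll":0.4},{"travel":[20,0,-82],"roll":0.52},{"travel":[25,0,-101],"roll":0.64},{"travel":[29,0,-118],"roll":0.76},{"travel":[33,0,-133],"roll":0.88},{"travel":[35,0,-142],"roll":0.98},{"travel":[35,0,-143.4],"roll":1.047}]' -1;python3 -m jog '[{"travel":[0,3,0],"roll":0},{"travel":[0,12,0],"roll":0},{"travel":[0,24,0],"roll":0},{"travel":[0,32,0],"roll":0},{"travel":[0,34,0],"roll":0},{"travel":[0,34,0],"roll":0}]' -1;python3 -c "
from h import *
st()
a=snap('side','s9.png')[170:330,200:400];cv2.imwrite('pics/s9z.png',cv2.resize(a,None,fx=3.5,fy=3.5,interpolation=2))
a=snap('top','t9.png')[130:245,235:385];cv2.imwrite('pics/t9z.png',cv2.resize(a,None,fx=5,fy=5,interpolation=2))
"
```

```text
time_s: 11.93
tcp_pos: [0.5764, -0.334, 0.1914]
tcp_rot: [[0.495, -0.002, 0.869], [-0.869, 0.001, 0.495], [-0.002, -1.0, -0.002]]
contact_force: [-0.3, -0.5, -2.8]
opening: 0.0487
time_s: 12.43
tcp_pos: [0.5763, -0.3319, 0.158]
tcp_rot: [[0.501, -0.002, 0.865], [-0.865, 0.002, 0.501], [-0.003, -1.0, -0.001]]
contact_force: [-0.4, -1.3, -2.2]
opening: 0.0486
12.4333 [ 0.5763 -0.3319  0.158 ] [-31.   32.3  90.6   0.   57.2  29. ] [-0.4 -1.3 -2.2] 0.04863165631487667
[[ 0.501 -0.002  0.865]
 [-0.865  0.002  0.501]
 [-0.003 -1.    -0.001]]
```

View pics/s9z.png

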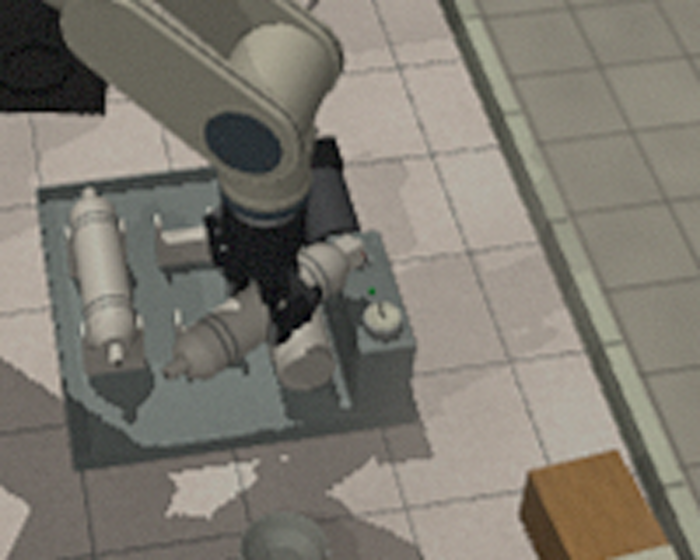

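View pics/t9z.png

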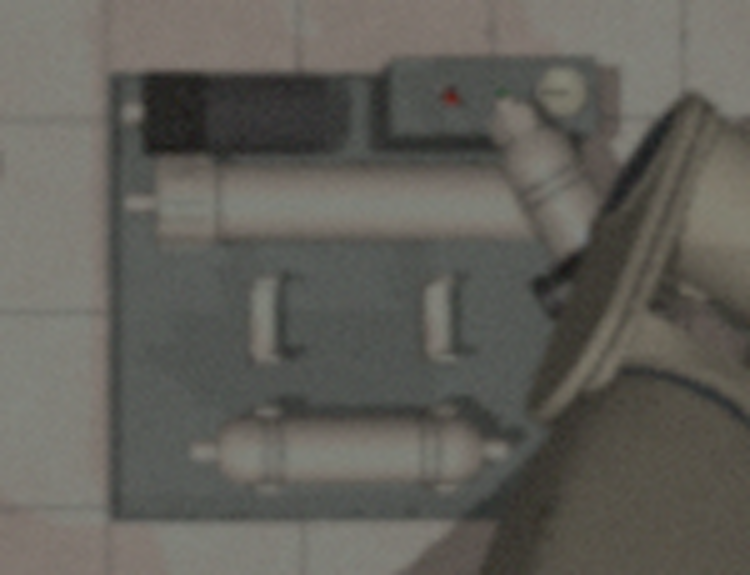

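```bash
python3 -m jog '[{"travel":[0,3,0],"roll":0},{"travel":[0,6,0],"roll":0},{"travel":[0,8,0],"roll":0},{"travel":[0,10,0],"roll":0},{"travel":[0,12,0],"roll":0},{"travel":[0,13,0],"roll":0},{"travel":[0,13,0],"roll":0}]' -1;python3 -m jog '[{"travel":[0,2,0],"roll":0},{"travel":[0,4,0],"roll":0},{"travel":[0,6,0],"roll":0},{"travel":[0,8,0],"roll":0},{"travel":[0,10,0],"roll":0},{"travel":[0,10,0],"roll":0}]' -1;python3 -c "
from h import *
st()
print(env.get_obs()['ft_torque'])
a=snap('side','s10.png')[170:330,200:400];cv2.imwrite('pics/s10z.png',cv2.resize(a,None,fx=3.5,fy=3.5,interpolation=2))
"
```

```text
time_s: 13.12
tcp_pos: [0.5769, -0.3326, 0.1465]
tcp_rot: [[0.5, -0.0, 0.866], [-0.866, 0.0, 0.5], [-0.0, -1.0, -0.0]]
contact_force: [0.4, -0.4, -2.2]
opening: 0.0484
time_s: 13.62
tcp_pos: [0.5768, -0.3325, 0.1362]
tcp_rot: [[0.5, -0.001, 0.866], [-0.866, 0.0, 0.5], [-0.001, -1.0, -0.0]]
contact_force: [-0.3, -0.0, -3.1]
opening: 0.0482
13.6167 [ 0.5768 -0.3325  0.1362] [-31.   33.9  91.3   0.   54.9  29. ] [-0.3 -0.  -3.1] 0.048190132685010406
[[ 0.5   -0.001  0.866]
 [-0.866  0.     0.5  ]
 [-0.001 -1.    -0.   ]]
[-0.00264083  0.00768483 -0.01108676]
```

View pics/s10z.png

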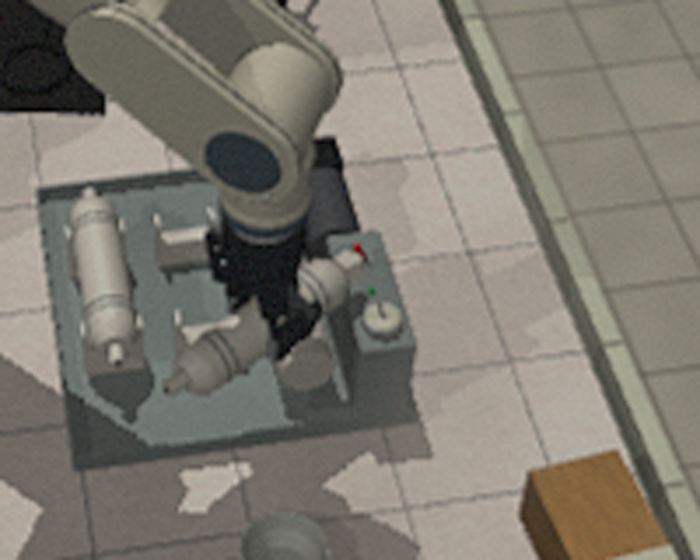

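```bash
cat >> h.py <<'E'
def pitch(tip,tail,cam_='side'):
    """least squares: middle xyz + yaw + pitch near tool pose, from tip & tail pixel in one view, yaw from tool"""
    from scipy.optimize import least_squares
    o=env.get_obs();R=np.array(o['tcp_rot']);p=np.array(o['tcp_pos']);zz=R[:,2].copy();zz[2]=0;zz/=np.linalg.norm(zz)
    def pts(v):
        d=zz*np.cos(v[0])+np.array([0,0,np.sin(v[0])]); m=p+[0,0,.0196]+zz*v[1]+np.array([0,0,v[2]])
        return m+.125*d,m-.110*d
    def f(v):
        a,b=pts(v); return np.r_[proj(cam_,a)-tip,proj(cam_,b)-tail,v[1]*100,v[2]*100]
    r=least_squares(f,[0,0,0]); print('pitch deg',np.degrees(r.x[0]).round(1),'shift along,up mm',(r.x[1:]*1000).round(1),'res px',f(r.x).round(1)); return r.x
E
python3 -c "
from h import *
g=lambda x,y:np.array([200+x/3.5-.36,170+y/3.5-.36])
pitch(g(362,256),g(168,387))
a=cv2.imread('pics/s10.png')[225:290,240:310];cv2.imwrite('pics/s10y.png',cv2.resize(a,None,fx=9,fy=9,interpolation=2))
"
```

```text
pitch deg 1.6 shift along,up mm [3.3 0.8] res px [-0.9 -0.   0.6 -0.   0.3  0.1]
```

View pics/s10y.png

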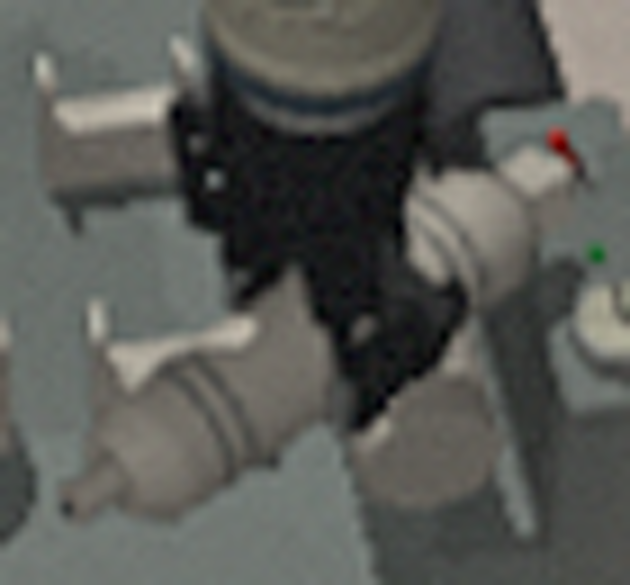

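```bash
for k in 1 2; do python3 -m jog '[{"travel":[0,2,0],"roll":0},{"travel":[0,4,0],"roll":0},{"travel":[0,5,0],"roll":0},{"travel":[0,5,0],"roll":0}]' -1 | grep -v rot; done; python3 -c "
from h import *
st();print(env.get_obs()['ft_torque'])
a=snap('side','s11.png')[225:290,240:310];cv2.imwrite('pics/s11y.png',cv2.resize(a,None,fx=9,fy=9,interpolation=2))
"
```

```text
time_s: 14.0
tcp_pos: [0.5769, -0.3325, 0.1315]
contact_force: [1.1, 0.3, -2.2]
opening: 0.0485
time_s: 14.33
tcp_pos: [0.5768, -0.3326, 0.1264]
contact_force: [-0.2, -0.6, -2.3]
opening: 0.0481
14.3333 [ 0.5768 -0.3326  0.1264] [-31.   34.6  91.5   0.   53.9  29. ] [-0.2 -0.6 -2.3] 0.048091588321000675
[[ 0.5   -0.001  0.866]
 [-0.866  0.     0.5  ]
 [-0.001 -1.    -0.   ]]
[-0.02470745  0.0061605   0.02563767]
```

View pics/s11y.png

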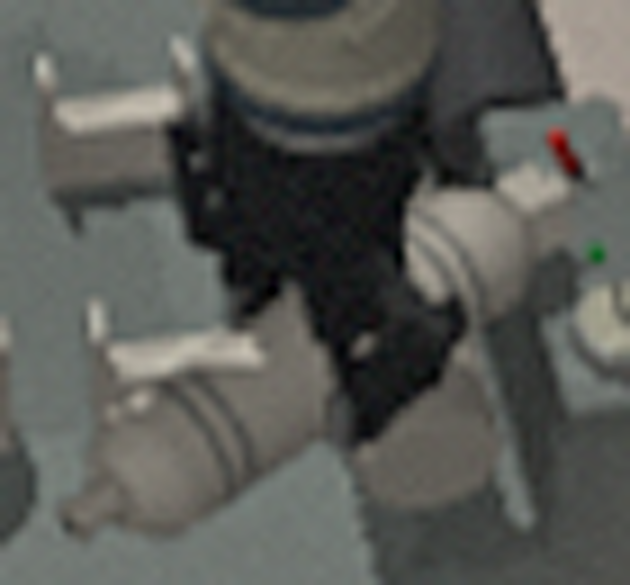

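```bash
python3 - <<'E'
from h import *
z=lambda x,y:(235+x/5-.4,130+y/5-.4); s=lambda x,y:(195+x/5-.4,195+y/5-.4)
for a,b in(((388,62),(570,205)),((385,138),(497,210)),((598,135),(547,378)),((600,62),(615,360))):print(tri(z(*a),s(*b)))
E
python3 -m jog '[{"travel":[0,2,0],"roll":0},{"travel":[0,4,0],"roll":0},{"travel":[0,5,0],"roll":0},{"travel":[0,5,0],"roll":0}]' -1 | grep -v rot
```

```text
(array([ 0.72772524, -0.20171654,  0.11396796]), np.float64(0.0059790881031593504))
(array([ 0.67395957, -0.19887542,  0.11555537]), np.float64(0.008273441576689303))
(array([ 0.67411996, -0.35066261,  0.11782632]), np.float64(0.0057245487142570505))
(array([ 0.72251198, -0.3501672 ,  0.12655333]), np.float64(0.0007333003537728068))
time_s: 14.72
tcp_pos: [0.5769, -0.3325, 0.1215]
contact_force: [0.7, 1.1, -2.2]
opening: 0.0488
```

```bash
python3 - <<'E'
from h import *
z=lambda x,y:(235+x/5-.4,130+y/5-.4); s=lambda x,y:(195+x/5-.4,195+y/5-.4)
print('dial',tri(z(561,92),s(572,330)),'led',tri(z(503,93),s(556,291)),'switch',tri(z(449,95),s(537,232)))
o=env.get_obs();p=np.array(o['tcp_pos']);R=np.array(o['tcp_rot'])
for n,a in(('dial',tri(z(561,92),s(572,330))[0]),('led',tri(z(503,93),s(556,291))[0]),('sw',tri(z(449,95),s(537,232))[0])): print(n,(R.T@(a-p)*1000).round())
E
python3 -m jog '[{"travel":[0,-10,0],"roll":0},{"travel":[0,-25,0],"roll":0},{"travel":[0,-36,0],"roll":0},{"travel":[0,-39,0],"roll":0},{"travel":[0,-39,0],"roll":0}]' -1 | grep -v rot
```

```text
dial (array([ 0.70063363, -0.32173955,  0.12770672]), np.float64(9.623035932543061e-05)) led (array([ 0.7005593 , -0.2819122 ,  0.12099594]), np.float64(0.00097620449761665)) switch (array([ 0.69655865, -0.24047134,  0.13596001]), np.float64(0.0014972459832593122))
dial [ 53.  -6. 113.]
led [ 18.   0. 132.]
sw [-20. -15. 150.]
time_s: 15.13
tcp_pos: [0.578, -0.3332, 0.1628]
contact_force: [0.3, -0.2, -2.4]
opening: 0.0486
```

```bash
python3 -m jog '[{"travel":[2,0,8],"roll":0},{"travel":[5,0,18],"roll":0},{"travel":[9,0,30],"roll":0},{"travel":[9,0,30],"roll":0},{"travel":[9,8,30],"roll":0},{"travel":[9,20,30],"roll":0},{"travel":[9,28,30],"roll":0},{"travel":[9,32,30],"roll":0},{"travel":[9,32,30],"roll":0}]' -1 | grep -v rot; python3 -m jog '[{"travel":[0,2,0],"roll":0},{"travel":[0,4,0],"roll":0},{"travel":[0,6,0],"roll":0},{"travel":[0,8,0],"roll":0},{"travel":[0,10,0],"roll":0},{"travel":[0,10,0],"roll":0}]' -1|grep -v rot; python3 -c "
from h import *
st();print(env.get_obs()['ft_torque'])
a=snap('side','s12.png')[225:290,240:310];cv2.imwrite('pics/s12y.png',cv2.resize(a,None,fx=9,fy=9,interpolation=2))
"
```

```text
time_s: 15.88
tcp_pos: [0.6062, -0.3249, 0.1266]
contact_force: [-0.1, 0.2, -3.0]
opening: 0.0484
time_s: 16.38
tcp_pos: [0.6077, -0.326, 0.1194]
contact_force: [-3.0, -2.4, 2.9]
opening: 0.0487
16.3833 [ 0.6077 -0.326   0.1194] [-29.2  36.8  88.4  -0.   54.7  30.8] [-3.  -2.4  2.9] 0.048662393020758504
[[ 0.5    0.001  0.866]
 [-0.866 -0.001  0.5  ]
 [ 0.001 -1.     0.   ]]
[-0.17213047  0.08541891 -0.03147743]
```

View pics/s12y.png

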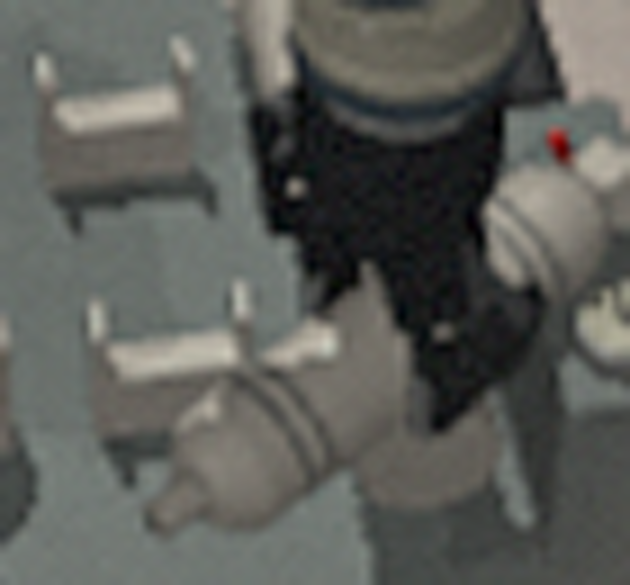

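```bash
for k in 1 2; do python3 -m jog '[{"travel":[0,1.5,0],"roll":0},{"travel":[0,3,0],"roll":0},{"travel":[0,4.5,0],"roll":0},{"travel":[0,6,0],"roll":0},{"travel":[0,6,0],"roll":0}]' -1|grep -v rot;done; python3 -c "
from h import *
st();print(env.get_obs()['ft_torque'])
a=snap('side','s13.png')[225:290,240:320];cv2.imwrite('pics/s13y.png',cv2.resize(a,None,fx=9,fy=9,interpolation=2))
"
```

```text
time_s: 16.85
tcp_pos: [0.6075, -0.3256, 0.1127]
contact_force: [-2.5, -2.6, 3.9]
opening: 0.0487
time_s: 17.27
tcp_pos: [0.6074, -0.3253, 0.1065]
contact_force: [-5.0, -2.1, 5.6]
opening: 0.0482
17.2667 [ 0.6074 -0.3253  0.1065] [-29.2  37.8  88.6   0.   53.6  30.8] [-5.  -2.1  5.6] 0.04823291564570876
[[ 0.5   -0.     0.866]
 [-0.866  0.     0.5  ]
 [-0.    -1.    -0.   ]]
[0.04606433 0.22794977 0.00331924]
```

View pics/s13y.png

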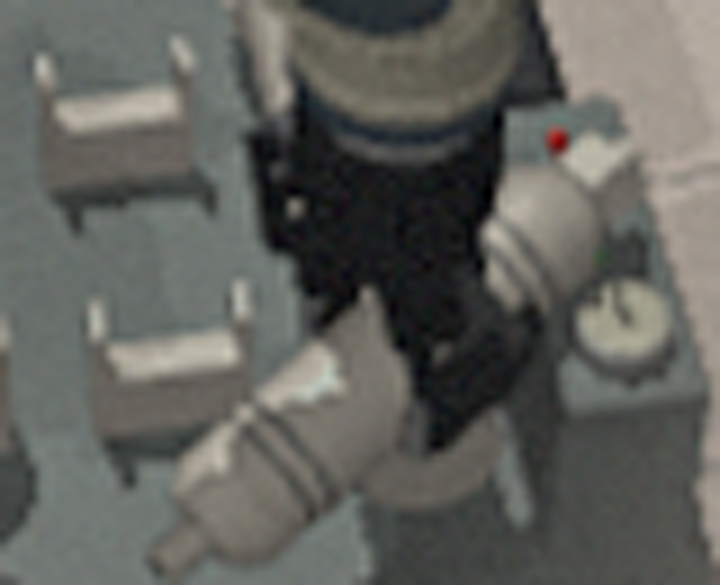

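```bash
python3 -c "
from h import *
g=lambda x,y:np.array([240+x/9-.45,225+y/9-.45])
pitch(g(628,142),g(160,558))
"; python3 -m jog '[{"travel":[0,1.5,0],"roll":0},{"travel":[0,3,0],"roll":0},{"travel":[0,4,0],"roll":0},{"travel":[0,4,0],"roll":0}]' -1|grep -v rot; python3 -c "
from h import *
st();print(env.get_obs()['ft_torque'])
a=snap('side','s14.png')[225:290,240:320];cv2.imwrite('pics/s14y.png',cv2.resize(a,None,fx=9,fy=9,interpolation=2))
"
```

```text
pitch deg 15.0 shift along,up mm [0.9 3.9] res px [-0.3  0.2  0.3  0.   0.1  0.4]
time_s: 17.65
tcp_pos: [0.6074, -0.3253, 0.1026]
contact_force: [-4.5, -0.9, 5.0]
opening: 0.0484
17.65 [ 0.6074 -0.3253  0.1026] [-29.2  38.   88.7   0.   53.3  30.8] [-4.5 -0.9  5. ] 0.04838614262256409
[[ 0.5   -0.     0.866]
 [-0.866  0.     0.5  ]
 [-0.    -1.    -0.   ]]
[0.07533426 0.23476238 0.0667409 ]
```

View pics/s14y.png

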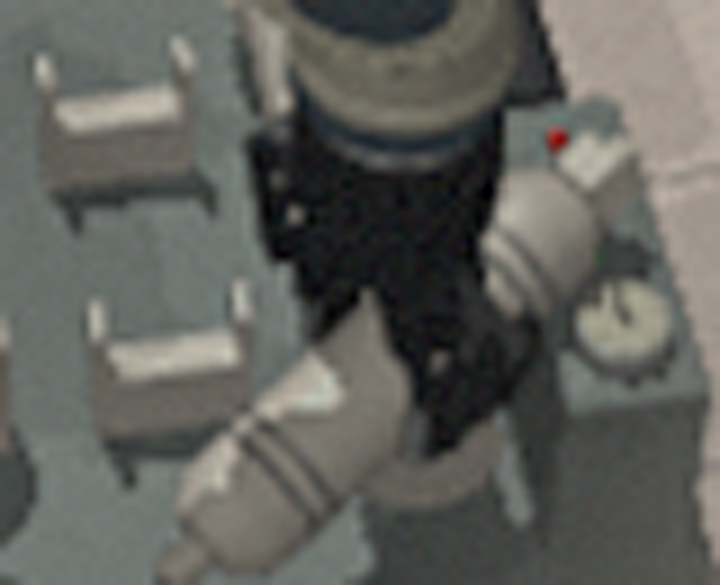

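```bash
python3 -m jog '[{"travel":[0,1,0],"roll":0},{"travel":[0,2,0],"roll":0},{"travel":[0,2,0],"roll":0}]' -1|grep -v rot;python3 -m jog '[{"travel":[0,-4,0],"roll":0},{"travel":[0,-14,0],"roll":0},{"travel":[0,-34,0],"roll":0},{"travel":[0,-60,0],"roll":0},{"travel":[0,-85,0],"roll":0},{"travel":[0,-105,0],"roll":0},{"travel":[0,-115,0],"roll":0},{"travel":[0,-118,0],"roll":0},{"travel":[0,-118,0],"roll":0}]' -1|grep -v rot; python3 -c "
from h import *
st()
a=snap('side','s15.png')[180:280,220:340];cv2.imwrite('pics/s15y.png',cv2.resize(a,None,fx=6,fy=6,interpolation=2))
a=snap('top','t15.png')[120:250,280:400];cv2.imwrite('pics/t15y.png',cv2.resize(a,None,fx=4.6,fy=4.6,interpolation=2))
"
```

```text
time_s: 17.95
tcp_pos: [0.6073, -0.3253, 0.1005]
contact_force: [-4.6, -1.5, 2.4]
opening: 0.0488
time_s: 18.7
tcp_pos: [0.6078, -0.3253, 0.2194]
contact_force: [0.3, 0.1, -2.7]
opening: 0.0487
18.7 [ 0.6078 -0.3253  0.2194] [-29.1  30.3  85.1   0.   64.5  30.8] [ 0.3  0.1 -2.7] 0.04865677079408233
[[ 0.5    0.001  0.866]
 [-0.866 -0.     0.5  ]
 [ 0.001 -1.     0.001]]
```

View pics/s15y.png

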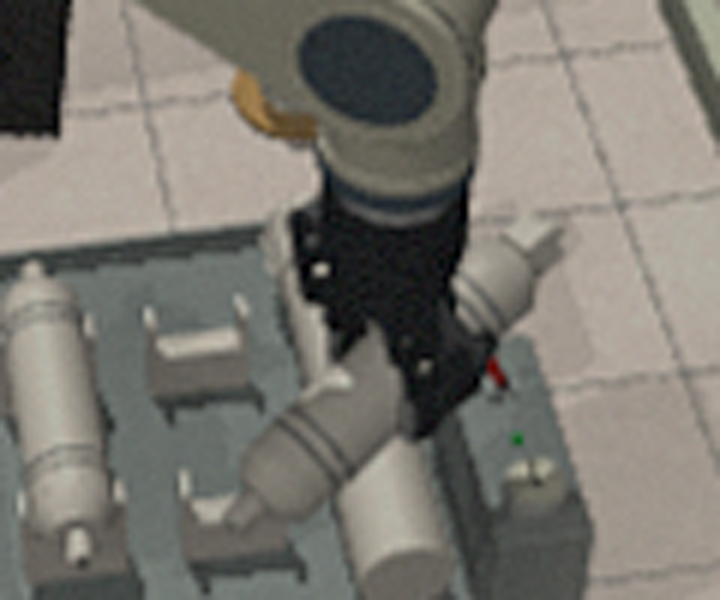

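```bash
python3 -c "
from h import *
g=lambda x,y:np.array([220+x/6-.42,180+y/6-.42])
pitch(g(566,226),g(233,525))
go(.45,.224,.21,-76)
"
```

```text
pitch deg 17.7 shift along,up mm [ 6.7 -2.7] res px [-1.6  0.3  0.9 -0.6  0.7 -0.3]
travel [-553.8, 8.3, 138.8] roll 0.2795 cur psi -59.98 rows>= 13.7 q6 30.8
```

```bash
python3 -m jog '[{"travel":[-10,0,0],"roll":0.02},{"travel":[-30,0,3],"roll":0.05},{"travel":[-60,0,11],"roll":0.08},{"travel":[-95,0,21],"roll":0.11},{"travel":[-130,0,31],"roll":0.14},{"travel":[-165,0,41],"roll":0.17},{"travel":[-200,0,50],"roll":0.2},{"travel":[-235,0,59],"roll":0.23},{"travel":[-270,0,68],"roll":0.26},{"travel":[-305,0,77],"roll":0.28}]' -1|grep -v rot;  python3 -c "
from h import *
st();go(.45,.224,.19,-76)"
```

```text
time_s: 19.63
tcp_pos: [0.52, -0.0213, 0.2174]
contact_force: [0.6, 0.9, -2.7]
opening: 0.0488
19.6333 [ 0.52   -0.0213  0.2174] [ -3.7  16.6 107.1   0.   56.4  72.5] [ 0.6  0.9 -2.7] 0.04876433798616492
[[ 0.24  -0.003  0.971]
 [-0.971  0.     0.24 ]
 [-0.001 -1.    -0.003]]
travel [-254.9, 27.6, -9.1] roll -0.0024 cur psi -76.14 rows>= 6.2 q6 72.5
```

```bash
python3 -m jog '[{"travel":[-30,0,0],"roll":0},{"travel":[-65,5,-2],"roll":0},{"travel":[-100,10,-4],"roll":0},{"travel":[-135,15,-6],"roll":0},{"travel":[-170,20,-8],"roll":0},{"travel":[-203,24,-9],"roll":0},{"travel":[-230,27,-9],"roll":0},{"travel":[-248,27,-9],"roll":0},{"travel":[-254,27,-9],"roll":0},{"travel":[-254,27,-9],"roll":0}]' -1|grep -v rot;  python3 -c "
from h import *
st()
a=snap('side','s16.png')[80:220,180:320];cv2.imwrite('pics/s16y.png',cv2.resize(a,None,fx=4.2,fy=4.2,interpolation=2))
a=snap('top','t16.png')[110:240,120:270];cv2.imwrite('pics/t16y.png',cv2.resize(a,None,fx=4.6,fy=4.6,interpolation=2))
"
```

```text
time_s: 20.47
tcp_pos: [0.4506, 0.2223, 0.1908]
contact_force: [-0.6, -0.0, -2.1]
opening: 0.0486
20.4667 [0.4506 0.2223 0.1908] [ 24.9  17.3 110.5   0.   52.3 100.8] [-0.6 -0.  -2.1] 0.04856335190106792
[[ 0.244 -0.002  0.97 ]
 [-0.97  -0.001  0.244]
 [ 0.    -1.    -0.002]]
```

View pics/s16y.png

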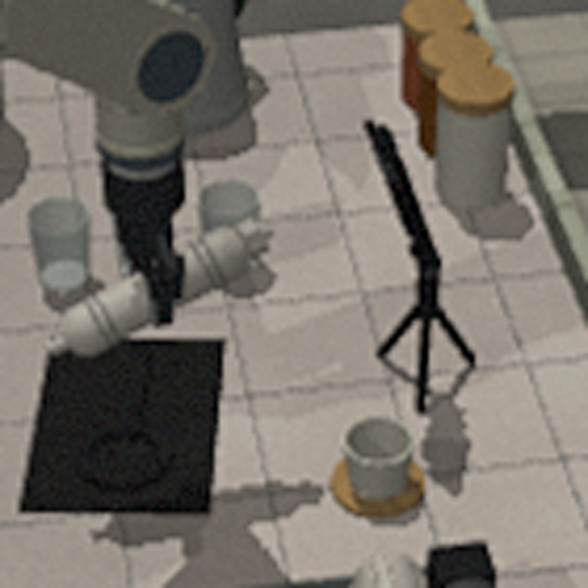

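View pics/t16y.png

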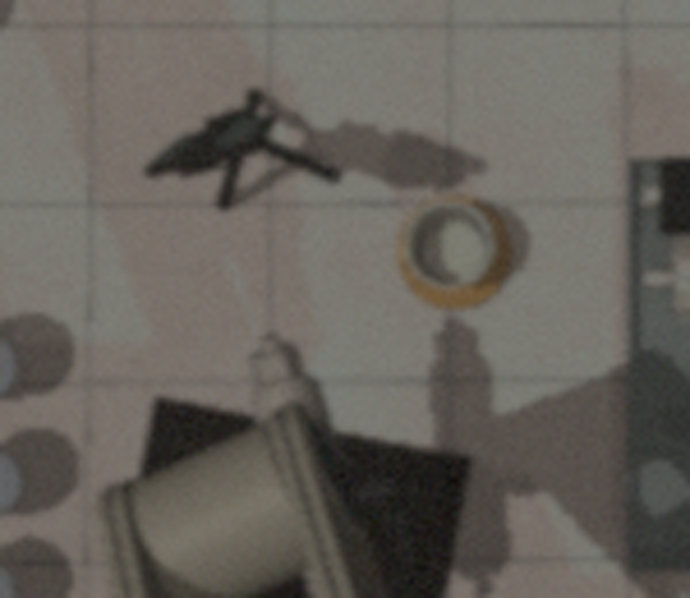

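```bash
python3 -c "
import cv2
a=cv2.imread('pics/s16.png')[120:172,188:248];cv2.imwrite('pics/s16z.png',cv2.convertScaleAbs(cv2.resize(a,None,fx=11,fy=11,interpolation=2),alpha=1.3))
a=cv2.imread('pics/t16.png')[175:215,165:200];cv2.imwrite('pics/t16z.png',cv2.convertScaleAbs(cv2.resize(a,None,fx=14,fy=14,interpolation=2),alpha=1.6))"
```

```text
(no output)
```

View pics/s16z.png

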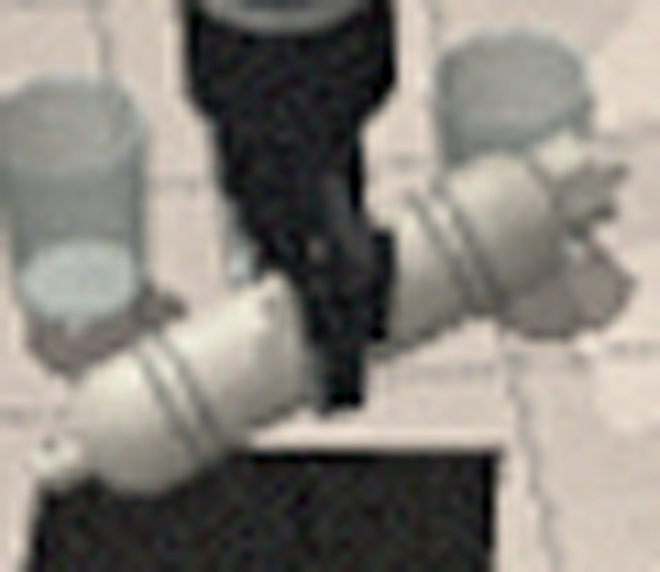

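View pics/t16z.png

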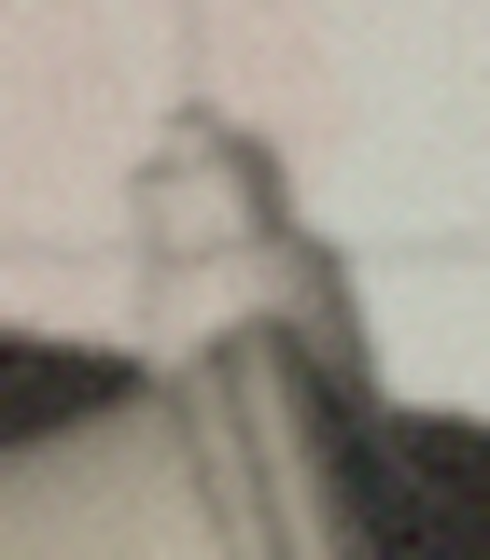

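```bash
cat >> h.py <<'E'
LENS=np.array([.690,.284,.2815]);YAW=.245;TILT=.343
def fit(tipS,tailS,tipT,wt=1):
    from scipy.optimize import least_squares
    o=env.get_obs();p=np.array(o['tcp_pos'])+[0,0,.0196];R=np.array(o['tcp_rot']);y0=np.arctan2(R[1,2],R[0,2])
    def dirv(v): return np.array([np.cos(v[3])*np.cos(v[4]),np.sin(v[3])*np.cos(v[4]),np.sin(v[4])])
    def f(v):
        m=p+v[:3];d=dirv(v)
        return np.r_[proj('side',m+.125*d)-tipS,proj('side',m-.11*d)-tailS,wt*(proj('top',m+.125*d)-tipT),v[:3]/.003*.5,(v[3]-y0)/.02]
    r=least_squares(f,[0,0,0,y0,.33]);v=r.x;m=p+v[:3];d=dirv(v);tip=m+.125*d
    print('mid off mm',(v[:3]*1000).round(1),'yaw,pitch deg',np.degrees(v[3:]).round(1),'res',r.fun.round(1));print('tip',tip.round(4))
    l=np.array([-np.cos(YAW)*np.cos(TILT),-np.sin(YAW)*np.cos(TILT),-np.sin(TILT)])
    t=LENS+.12*l; print('target tip',t.round(4),'need move mm',((t-tip)*1000).round(1),'angle err deg',np.degrees(np.arccos(-d@l)).round(1),'travel',(R.T@(t-tip)*1000).round(1))
E
python3 -c "
from h import *
s=lambda x,y:np.array([188+x/11-.45,120+y/11-.45]);t=lambda x,y:np.array([165+x/14-.46,175+y/14-.46])
fit(s(618,178),s(42,466),t(197,118))
"
```

```text
mid off mm [ 1.2 -0.  -0.7] yaw,pitch deg [14.  14.9] res [ 0.3 -0.1 -0.1 -0.   0.   0.2  0.2 -0.  -0.1  0. ]
tip [0.5697 0.2502 0.2422]
target tip [0.5804 0.2566 0.2411] need move mm [10.7  6.4 -1.1] angle err deg 4.8 travel [-3.7  1.  11.9]
```

```bash
python3 -m jog '[{"travel":[10,0,0],"roll":0},{"travel":[35,-3,0],"roll":0},{"travel":[70,-6,2],"roll":0},{"travel":[108,-9,4],"roll":0},{"travel":[146,-12,6],"roll":0},{"travel":[184,-15,8],"roll":0},{"travel":[222,-15,9],"roll":0},{"travel":[260,-15,9],"roll":0},{"travel":[295,-15,9],"roll":-0.04},{"travel":[330,-15,9],"roll":-0.08}]' -1|grep -v rot;  python3 -c "
from h import *
st();go(.6077,-.3255,.165,-60)"
```

```text
time_s: 21.4
tcp_pos: [0.5394, -0.1006, 0.2069]
contact_force: [0.8, 1.5, -1.9]
opening: 0.0487
21.4 [ 0.5394 -0.1006  0.2069] [-11.8  19.6 104.3  -0.   56.1  59.7] [ 0.8  1.5 -1.9] 0.04865992188006856
[[ 0.318 -0.     0.948]
 [-0.948 -0.     0.318]
 [ 0.    -1.    -0.   ]]
travel [234.9, 42.0, -6.6] roll -0.2005 cur psi -71.49 rows>= 5.7 q6 59.7
```

```bash
python3 -m jog '[{"travel":[35,0,-1],"roll":-0.05},{"travel":[75,0,-2],"roll":-0.1},{"travel":[113,0,-3],"roll":-0.15},{"travel":[150,0,-4],"roll":-0.2},{"travel":[185,0,-5],"roll":-0.2},{"travel":[212,0,-6.5],"roll":-0.2},{"travel":[229,0,-6.5],"roll":-0.2},{"travel":[235,2,-6.5],"roll":-0.2},{"travel":[235,10,-6.5],"roll":-0.2},{"travel":[235,20,-6.5],"roll":-0.2}]' -1|grep -v rot;  python3 -c "
from h import *
st();go(.6075,-.3253,.112,-60)"
```

```text
time_s: 22.23
tcp_pos: [0.6078, -0.3219, 0.1864]
contact_force: [0.1, -0.1, -2.6]
opening: 0.0486
22.2333 [ 0.6078 -0.3219  0.1864] [-28.9  32.2  86.6   0.   61.2  31.2] [ 0.1 -0.1 -2.6] 0.04861371689812153
[[ 0.499  0.     0.867]
 [-0.867  0.     0.499]
 [-0.    -1.     0.   ]]
travel [2.8, 74.4, -1.9] roll -0.0012 cur psi -60.07 rows>= 1.8 q6 31.2
```

```bash
python3 -m jog '[{"travel":[2,10,-1],"roll":0},{"travel":[3,32,-2],"roll":0},{"travel":[3,55,-2],"roll":0},{"travel":[3,70,-2],"roll":0},{"travel":[3,77,-2],"roll":0},{"travel":[3,79,-2],"roll":0},{"travel":[3,79,-2],"roll":0}]' -1|grep -v rot;  python3 -m jog '[{"travel":[0,2,0],"roll":0},{"travel":[0,4,0],"roll":0},{"travel":[0,6,0],"roll":0},{"travel":[0,6,0],"roll":0}]' -1|grep -v rot
```

```text
time_s: 22.82
tcp_pos: [0.6084, -0.3245, 0.1075]
contact_force: [0.4, -0.3, -2.3]
opening: 0.0485
time_s: 23.15
tcp_pos: [0.6088, -0.3252, 0.1024]
contact_force: [0.6, 0.4, -1.1]
opening: 0.0483
```

```bash
python3 -m jog '[{"travel":[0,2,0],"roll":0},{"travel":[0,4,0],"roll":0},{"travel":[0,6,0],"roll":0},{"travel":[0,7.5,0],"roll":0},{"travel":[0,7.5,0],"roll":0}]' -1|grep -v rot; python3 -c "
from h import *
st();print(env.get_obs()['ft_torque'])
a=snap('side','s17.png')[225:290,240:320];cv2.imwrite('pics/s17y.png',cv2.resize(a,None,fx=9,fy=9,interpolation=2))
"
```

```text
time_s: 23.57
tcp_pos: [0.6086, -0.3254, 0.0945]
contact_force: [-1.3, -1.5, 4.0]
opening: 0.0483
23.5667 [ 0.6086 -0.3254  0.0945] [-29.1  38.7  88.8  -0.   52.5  30.9] [-1.3 -1.5  4. ] 0.04832504365566353
[[ 0.5    0.001  0.866]
 [-0.866 -0.     0.5  ]
 [ 0.001 -1.     0.   ]]
[ 0.04591329 -0.13578126 -0.00364866]
```

View pics/s17y.png

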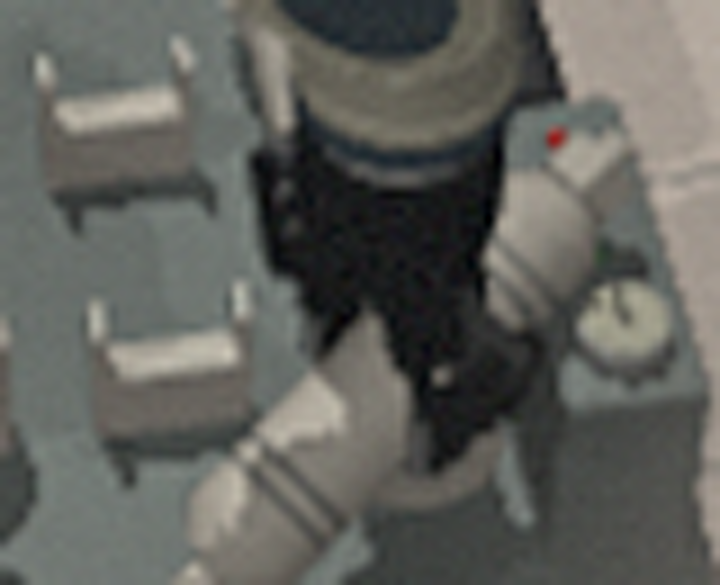

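Now lift and return to the phone.

```bash
python3 -m jog '[{"travel":[0,-4,0],"roll":0},{"travel":[0,-14,0],"roll":0},{"travel":[0,-34,0],"roll":0},{"travel":[0,-60,0],"roll":0},{"travel":[0,-85,0],"roll":0},{"travel":[0,-108,0],"roll":0},{"travel":[0,-122,0],"roll":0},{"travel":[0,-125,0],"roll":0}]' -1|grep -v rot; python3 -m jog '[{"travel":[-10,0,0],"roll":0.02},{"travel":[-30,0,3],"roll":0.05},{"travel":[-60,0,11],"roll":0.08},{"travel":[-95,0,21],"roll":0.11},{"travel":[-130,0,31],"roll":0.14},{"travel":[-165,0,41],"roll":0.17},{"travel":[-200,0,50],"roll":0.2},{"travel":[-235,0,59],"roll":0.23},{"travel":[-270,0,68],"roll":0.26},{"travel":[-305,0,77],"roll":0.28}]' -1|grep -v rot;python3 -c "
from h import *
st();go(.459,.226,.18,-76)"
```

```text
time_s: 24.28
tcp_pos: [0.6097, -0.3256, 0.2228]
contact_force: [0.9, 0.2, -2.3]
opening: 0.0482
time_s: 25.12
tcp_pos: [0.5209, -0.0208, 0.2182]
contact_force: [1.1, 0.9, -1.8]
opening: 0.0486
25.1167 [ 0.5209 -0.0208  0.2182] [ -3.6  16.6 107.    0.   56.5  72.5] [ 1.1  0.9 -1.8] 0.048609304284106945
[[ 0.24  -0.002  0.971]
 [-0.971  0.     0.24 ]
 [-0.001 -1.    -0.002]]
travel [-254.4, 38.4, -0.8] roll -0.0023 cur psi -76.13 rows>= 6.2 q6 72.5
```

```bash
python3 -m jog '[{"travel":[-30,0,0],"roll":0},{"travel":[-65,5,0],"roll":0},{"travel":[-100,12,0],"roll":0},{"travel":[-135,20,-1],"roll":0},{"travel":[-170,26,-1],"roll":0},{"travel":[-203,31,-1],"roll":0},{"travel":[-230,35,-1],"roll":0},{"travel":[-248,37,-1],"roll":0},{"travel":[-254,38,-1],"roll":0},{"travel":[-254,38,-1],"roll":0}]' -1|grep -v rot; python3 -m jog '[{"travel":[0,0,0],"roll":0},{"travel":[0,0,0],"roll":0}]' -1|grep -v rot;  python3 -c "
from h import *
st()
a=snap('side','s18.png')[115:180,185:255];cv2.imwrite('pics/s18z.png',cv2.convertScaleAbs(cv2.resize(a,None,fx=9,fy=9,interpolation=2),alpha=1.3))
a=snap('top','t18.png')[170:215,160:205];cv2.imwrite('pics/t18z.png',cv2.convertScaleAbs(cv2.resize(a,None,fx=12,fy=12,interpolation=2),alpha=1.6))
"
```

```text
time_s: 25.95
tcp_pos: [0.4591, 0.2247, 0.1803]
contact_force: [-0.3, -0.5, -2.6]
opening: 0.0485
time_s: 26.12
tcp_pos: [0.4602, 0.2229, 0.1811]
contact_force: [-0.8, 0.2, -2.1]
opening: 0.0484
26.1167 [0.4602 0.2229 0.1811] [ 24.5  18.8 109.9  -0.   51.4 100.6] [-0.8  0.2 -2.1] 0.0484047535960439
[[ 0.241 -0.001  0.971]
 [-0.971 -0.001  0.241]
 [ 0.    -1.    -0.001]]
```

View pics/s18z.png

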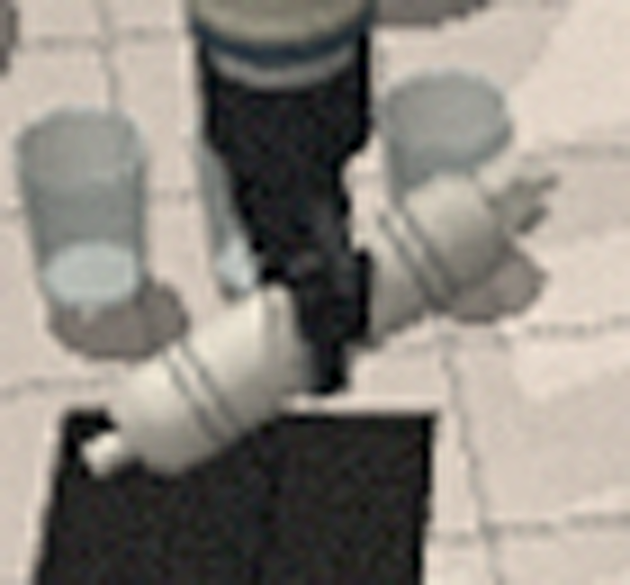

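View pics/t18z.png

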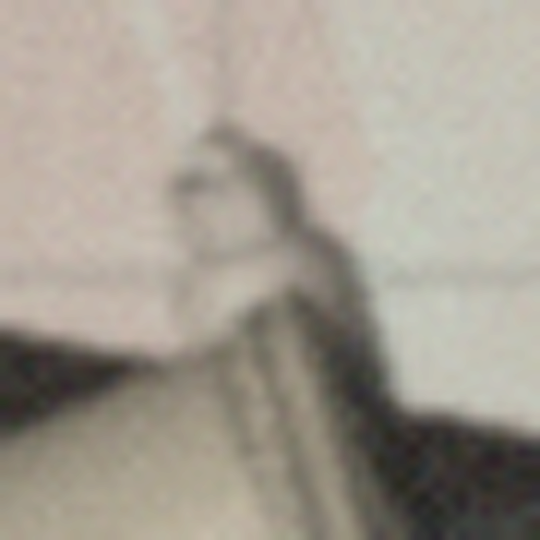

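```bash
python3 -c "
from h import *
s=lambda x,y:np.array([185+x/9-.45,115+y/9-.45]);t=lambda x,y:np.array([160+x/12-.46,170+y/12-.46])
fit(s(551,184),s(89,461),t(222,140))
fit(s(551,184),s(89,461),t(222,140),0)
# line direction check: body/groove axes pixel slope
o=env.get_obs();
for pd in (14,16,18,20,22):
    R=np.array(o['tcp_rot']);y0=np.arctan2(R[1,2],R[0,2]);th=np.radians(pd);d=np.array([np.cos(y0)*np.cos(th),np.sin(y0)*np.cos(th),np.sin(th)]);m=np.array(o['tcp_pos'])+[0,0,.02]
    a=proj('side',m+.095*d);b=proj('side',m-.095*d);print(pd,np.degrees(np.arctan2(b[1]-a[1],a[0]-b[0])).round(2),np.linalg.norm(proj('side',m+.125*d)-proj('side',m-.11*d)))
"
```

```text
mid off mm [ 1.4 -0.  -1.8] yaw,pitch deg [14.1 20.7] res [-0.4  0.1  0.4 -0.5  0.2  0.2  0.2 -0.  -0.3  0.1]
tip [0.5754 0.2512 0.2434]
target tip [0.5804 0.2566 0.2411] need move mm [ 5.   5.4 -2.3] angle err deg 1.1 travel [-4.1  2.3  6.2]
mid off mm [ 1.  -1.6 -1.1] yaw,pitch deg [13.9 21. ] res [-0.5  0.2  0.4 -0.4  0.   0.   0.2 -0.3 -0.2 -0. ]
tip [0.5748 0.2492 0.2446]
target tip [0.5804 0.2566 0.2411] need move mm [ 5.5  7.4 -3.5] angle err deg 1.3 travel [-5.8  3.5  7.1]
14 25.73 58.637081926196046
16 27.23 58.742595479060384
18 28.73 58.81723632713297
20 30.23 58.86076944955061
22 31.73 58.87306042442659
```

```bash
python3 -m jog '[{"travel":[-2,1,3],"roll":0},{"travel":[-4.5,2.5,6.5],"roll":0},{"travel":[-4.5,2.5,6.5],"roll":0},{"travel":[-4.5,2.5,6.5],"roll":0},{"travel":[-4.5,2.5,6.5],"roll":0}]' -1|grep -v rot;  python3 - <<'E'
from h import *
st()
ims={n:[cv2.imread(f'pics/{n[0]}{k}.png').astype(float) for k in ('6','16','18')]+[env.snapshot(n).astype(float)] for n in('top','side')}
for n in ims: m=np.mean(ims[n],0).astype(np.uint8); cv2.imwrite(f'pics/{n}A.png',m)
s=open('ph.py').read().replace("{n}0.png","{n}A.png"); open('phA.py','w').write(s)
open('ph2A.py','w').write(open('ph2.py').read().replace('from ph import','from phA import'))
a=ims['side'][3][95:195,180:300].astype(np.uint8);cv2.imwrite('pics/s19z.png',cv2.resize(a,None,fx=6,fy=6,interpolation=2))
a=ims['top'][3][115:235,120:240].astype(np.uint8);cv2.imwrite('pics/t19z.png',cv2.convertScaleAbs(cv2.resize(a,None,fx=5,fy=5,interpolation=2),alpha=1.5))
E
python3 ph2A.py|tail -7
```

```text
time_s: 26.63
tcp_pos: [0.4655, 0.2297, 0.1788]
contact_force: [-0.5, 0.6, -1.8]
opening: 0.0483
26.6333 [0.4655 0.2297 0.1788] [ 25.   19.6 109.1  -0.   51.4 101. ] [-0.5  0.6 -1.8] 0.04833543720117195
[[ 0.241 -0.     0.97 ]
 [-0.97  -0.     0.241]
 [ 0.    -1.    -0.   ]]
45.48 [0.6892 0.2838 0.2824 0.2105 0.3376] rel stand [-0.0505 -0.0027  0.2824]
75.65 [0.6895 0.282  0.2808 0.1001 0.3355] rel stand [-0.0499 -0.01    0.2808]
55.28 [0.6888 0.2832 0.2826 0.1499 0.3325] rel stand [-0.0508 -0.0062  0.2826]
45.7 [0.6892 0.2839 0.2815 0.2    0.3397] rel stand [-0.0505 -0.0031  0.2815]
47.75 [0.6899 0.2837 0.2818 0.2555 0.3485] rel stand [-0.0499 -0.0007  0.2818]
53.13 [0.6903 0.2822 0.2829 0.3    0.352 ] rel stand [-0.05    0.      0.2829]
60.13 [0.6918 0.2799 0.2843 0.35   0.3573] rel stand [-4.930e-02 -2.000e-04  2.843e-01]
```

View pics/s19z.png

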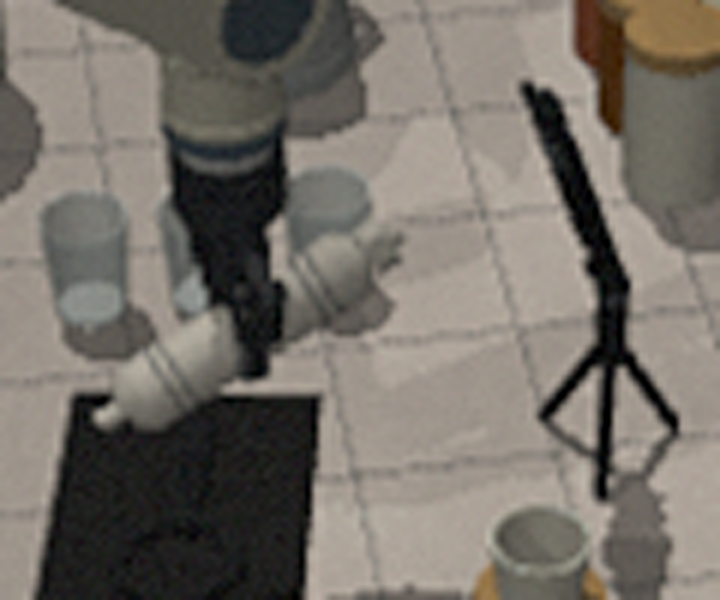

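View pics/t19z.png

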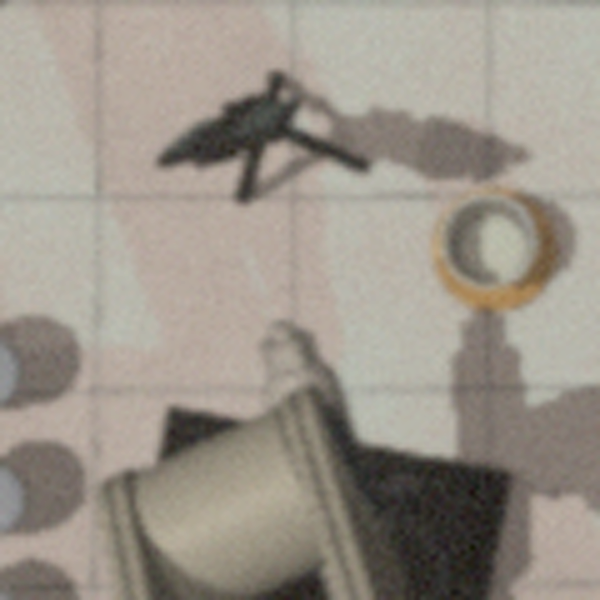

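```bash
python3 - <<'E'
from h import *
a=snap('side','s20.png')[115:180,185:255];cv2.imwrite('pics/s20z.png',cv2.convertScaleAbs(cv2.resize(a,None,fx=9,fy=9,interpolation=2),alpha=1.3))
a=snap('top','t20.png')[170:215,160:205];cv2.imwrite('pics/t20z.png',cv2.convertScaleAbs(cv2.resize(a,None,fx=12,fy=12,interpolation=2),alpha=1.6))
print(proj('side',LENS),((proj('side',LENS)-[180,95])*6+2.5))
l=np.array([-np.cos(YAW)*np.cos(TILT),-np.sin(YAW)*np.cos(TILT),-np.sin(TILT)])
for k in(.12,.245,.355): print((proj('side',LENS+k*l)-[185,115])*9+4,(proj('top',LENS+k*l)-[160,170])*12+5.5)
E
```

```text
[272.09585189 119.73118418] [555.07511136 150.88710508]
[556.38911559 180.57897555] [206.17456371 124.16917522]
[313.93552223 320.9335581 ] [337.90466104 548.2552957 ]
[ 99.44018196 445.1033158 ] [447.56621804 901.29492156]
```

View pics/s20z.png

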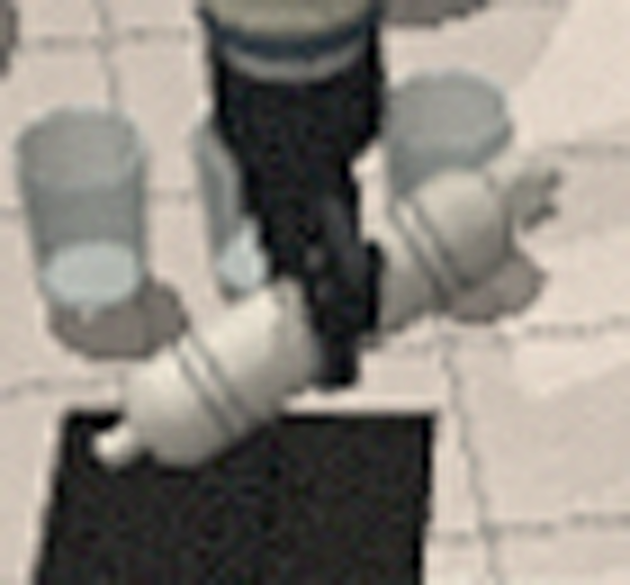

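View pics/t20z.png

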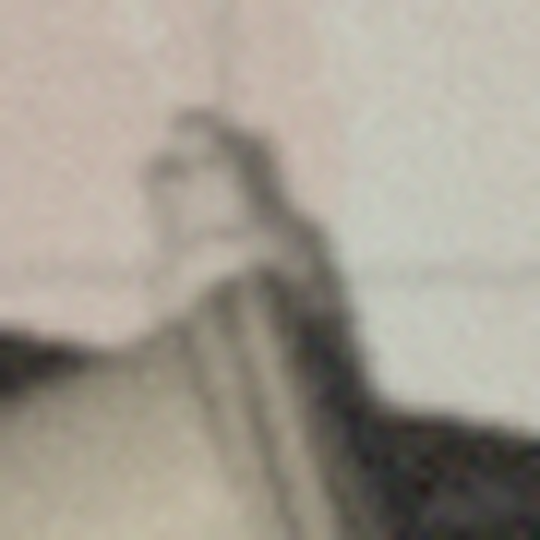

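```bash
python3 -m jog '[{"travel":[0,1,0],"roll":0},{"travel":[0,1,0],"roll":0},{"travel":[0,1,0],"roll":0},{"travel":[0,1,0],"roll":0},{"travel":[0,1,0],"roll":0},{"travel":[0,1,0],"roll":0}]' -1|grep -v rot; python3 - <<'E'
from h import *
o=st();print(np.round(o['dq'],2))
a=snap('top','t21.png');b=snap('side','s21.png');d=cv2.absdiff(a,cv2.imread('pics/top0.png'));cv2.imwrite('pics/f21.png',b)
E
```

```text
time_s: 27.33
tcp_pos: [0.4655, 0.2298, 0.1779]
contact_force: [-0.7, -0.3, -2.3]
opening: 0.0484
27.3333 [0.4655 0.2298 0.1779] [ 25.   19.6 109.1   0.   51.3 101. ] [-0.7 -0.3 -2.3] 0.0484102190772564
[[ 0.241  0.     0.97 ]
 [-0.97   0.     0.241]
 [-0.    -1.     0.   ]]
[ 0.06 -0.02 -0.1   0.03  0.01  0.07]
```

View pics/f21.png

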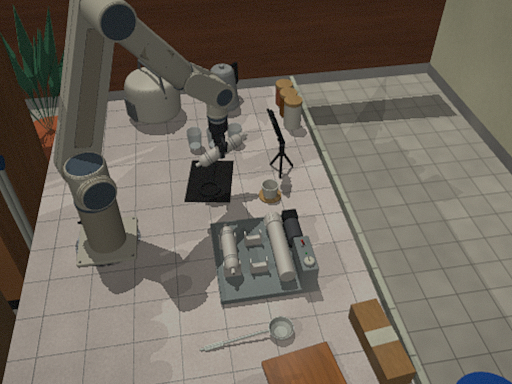

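View pics/t21.png

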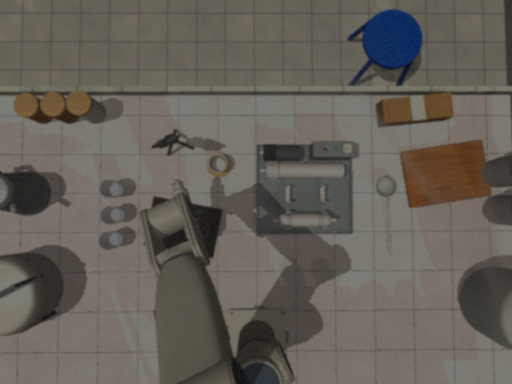

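```bash
python3 -c "
from cell import env
print(env.hand_in())"
```

```text
the job is handed in; nothing more can be done
None
```

The job is handed in at 27.4 s: the wrench is on the mat, and the gripper is holding the nut filter up to the phone with its nut end facing the lens.

- **Wrench:** I gripped it near its balance point and lowered it until it touched the mat (about 18 N at most). It was eased off before I let go. The pictures show it lying flat within the mat, ring and handle both.
- **Filter tilt:** the moves cannot tilt the tool, so I tipped the filter in the grip. I pressed its body lightly (net upward force on the tool up to about 6 N) on the front edge of the unit's control box. The first press gave about 15° instead of the 19.7° needed, so I went back and pressed again.
- **Last checks, from both cameras:**
  - The filter points up 20.7°, against a fitted lens tilt of about 19.7° (fits ranged from 19.2° to 20.0°), so it may be about 1° too steep. Its heading matches the lens within the measuring error.
  - The tip is within about 2–3 mm of the point 12 cm in front of the lens, judged by pixel comparison. I then lowered the filter 1 mm to centre it better.
  - The arm was still, and the only outside force on the tool matched the filter's weight.
- **Other objects:** in the last pictures the plain filter is in its clips, and the phone, tripod, cups, teacup, coaster and ladle look unmoved.
- **What disagreed:**
  - The control box's top edge measured about 12 cm high, not 15 cm, so my first approach touched nothing.
  - The pitch read near the box (17.7°) was too high compared with the reading at the phone (14.9°).
  - The phone's yaw came out at 12° from its outline and 14.4° from the tripod's feet; I used 14°.

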